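Set out the stitching kit on the work board

ROBOT

A 6-joint arm with a two-finger parallel gripper is mounted at the origin on a cart in front of the work surface, level with it; the furniture and walls round the work are solid. World frame = base frame: x ahead of the robot, y to its left, z up, the work surface at z = 0. Lengths are in m, angles in rad, forces in N, time in s.
With the tool pointing down it reaches from about 0.25 to 0.725 m from the base axis. Payload 4 kg.
Tool frame: the origin (TCP) lies midway between the tips of the shut fingers; the grasp point (between the pads) lies 19 mm behind it; z points along the fingers, y is the line along which they close (so a half turn about z gives the same grasp; the last joint's range is limited). The gripper opens to 85 mm and grips with 20 to 120 N. Pads are 22 mm wide; open, the fingers measure 114 mm over their backs; the gripper's body (76 mm by 85 mm) begins 54 mm behind the grasp point. The pads swing forward as they close: fully open they stand 13 mm farther back than shut.
Start: joints at [-1.161, 0.241, 0.005, 1.335, 0, 1.571], TCP at [0.199, -0.459, 0.231] pointing down, gripper open.
Joint ranges: [-2.72, 2.72], [-1.05, 1.87], [-1.09, 1.28], [-1.99, 2.15], [-1.42, 1.44], [-3.14, 3.14]. Speed limits (rad/s): [2.79, 2.79, 3.14, 3.14, 3.14, 3.14].

INTERFACE

Orientations are given as a unit quaternion [x, y, z, w].
In Python, from workcell import bot, camera, job_done gives the robot as it stands.
- The arm moves only by the tool carry_out, never from a script. Its argument "plan" is a list of rows, each an object of numbers: "dx", "dy", "dz": the shift along the tool's x, y, z in mm; "twist": the turn about the tool's z in degrees; "fingers": the closure, from -1 (fully open) to 1 (shut). In form: [{"dx": .., "dy": .., "dz": .., "twist": .., "fingers": ..}, ...]. A call has exactly 5 rows; each row is the pose to reach, as a shift and turn from the pose commanded when the call began, along the tool's axes at that moment; what a row does not reach only later rows make up. A row lasts 1/12 s, in which the tool goes at most 41.7 mm and 7.16 degrees, less where a joint would pass 70% of its speed; a pose out of reach is approached as far as the arm can. A call with a gripper value outside its range is refused whole. The fingers move at their own pace and stop on an object; the grip force is fixed at half the most. Time passes only in rows, so rows that repeat a pose let the fingers close, or fill a call up. It gives the time, the measured TCP pose, the force, the opening and the grip force at its end, in the units of the state.
- bot.get_obs(): the state, without advancing time (a new reading comes with each control period).
- camera(name): name is "scene" or "top"; returns a dict with "image" (480x640x3 uint8, red, green, blue), "intrinsics" (3x3 intrinsics, pixels), "eye" and "attitude" of the camera in the world. Camera axes: x right, y down, z forward; pixel columns grow to the right and rows downward; lengths in m; the calibration is good to about 2 mm. A picture is of the moment at which its call begins. There is no depth.
- job_done(): hands the job in; it is judged then, once.
The state is a dict: "clock": time; "joint_pos": joint angles; "joint_vel": joint speeds; "tau": joint torques, N m; "eef_pos": TCP position; "tool_rot": TCP orientation; "ft_force": force on the tool from outside, world axes, zero at the start; "ft_torque": the same for the moment, N m; "grip_width": finger opening in m; "grasp_force": force on a finger pad.
Only numpy, scipy, OpenCV 4.12 (cv2) and the standard library are available. Lean on these libraries where they do the work, as an engineer would, in place of code of your own. Each camera call takes 0.05 s, during which the arm holds its last target. There are 200 camera calls.

TASK

Set out the stitching kit, left and behind being as seen from the robot. First lay the brown hardwood block flat on the middle of the plywood work board, its long side pointing away from the robot and square with the board; then stand the black spool on the board to the left of the block and the natural spool on the board behind it, each squarely in line with the block's middle and about 15 mm clear of it, and lay the beeswax flat on the middle of the blue box. Last of all, so that it does not get knocked off, stand the rust spool upright on the middle of the block; leave the clear dish and the rivet setter where they are.

Things in the scene. Friction and masses are not known exactly. Their poses are not given: they have to be found in the camera images.
- board: work board, fixed: a square-edged plywood-topped slab on the table, 208 mm (its x, away from the robot) by 184 mm (its y, to the robot's left), top surface 33 mm above the table; origin at the centre of its underside. It is turned at most 0.25 rad, so its x points roughly away from the robot
- blue_box: flat bright blue cardboard box, fixed, lying on the table: 52 mm (x) by 98 mm (y) by 18 mm high; origin at the centre of its underside
- block: dark brown hardwood setting block, loose, lying flat: 45 mm wide (x), 75 mm long (y), 24 mm high, about 85 g; origin at the centre of its underside
- rust_spool: spool of rust-red thread with pale wooden ends and a rust-red dot on its top, 34 mm across, 32 mm high, about 35 g, loose, standing on end; origin at the centre of its underside, z up along its axis
- black_spool: spool of black thread with pale wooden ends and a black dot on its top, 36 mm across, 34 mm high, about 35 g, loose, standing on end; origin at the centre of its underside, z up along its axis
- natural_spool: spool of natural cream thread with pale wooden ends and a plain pale top, 38 mm across, 36 mm high, about 35 g, loose, standing on end; origin at the centre of its underside, z up along its axis
- wax: yellow block of beeswax, loose, lying flat: 30 mm wide (x), 46 mm long (y), 18 mm high, about 22 g; origin at the centre of its underside
- dish: small clear empty dish, 54 mm across, 22 mm high, loose, on the table behind the blue box; a bystander. Origin at the centre of its underside
- setter: dark steel rivet setter (a rod 98 mm long along its y, 18 mm thick), loose, lying in front of the blue box; a bystander. Origin at the middle of its underside

How it is judged:
By the outcome, as a careful person would: the job done as asked, in the order asked, and still so for the second after the job is handed in, with the robot touching nothing.
It also fails if it takes over 141 s, if anything falls off the work surface, if the arm or the gripper's body presses on something with over 40 N, if the wrist force passes 120 N, or if a joint passes its speed limit or range.

## Working session

There is one attempt and no reset: what is moved stays moved. The work goes in short steps, Python scripts to look and compute and a tool call to move; the robot and the scene stay as the last step left them, time stands still between calls to the robot, and variables do not carry over. Pictures are saved under pics/ and viewed, at most 14 in all, crops included, and the job is handed in when it is done.

Besides the shell and the picture viewer there is one more tool, called after "Request:" as name(argument=value, ...) on one line, values as JSON. carry_out: Moves the arm, as the interface text tells. Its arguments: {"type":"object","properties":{"plan":{"type":"array","items":{"type":"object","properties":{"dx":{"type":"number"},"dy":{"type":"number"},"dz":{"type":"number"},"twist":{"type":"number"},"fingers":{"type":"number"}}}}},"required":["plan"]}

```bash
mkdir -p pics; ls; python3 - <<'E'
from workcell import bot,camera
import cv2,numpy as np,pickle
for n in("scene","top"):
    c=camera(n); cv2.imwrite(f"pics/{n}0.png",c["image"][:,:,::-1]); print(n,c["intrinsics"],c["eye"],c["attitude"])
    pickle.dump(c,open(f"{n}0.pkl","wb"))
print(bot.get_obs())
E
```

```text
pics
scene [[580.70160347   0.         308.70753257]
 [  0.         580.70160347 242.77752027]
 [  0.           0.           1.        ]] [0.01162197 0.77513382 0.76514111] [-0.32174223  0.84676959 -0.39883836  0.1427976 ]
top [[612.79045835   0.         324.28788682]
 [  0.         612.79045835 238.82686855]
 [  0.           0.           1.        ]] [0.30268319 0.13221101 1.19911175] [-0.69205261  0.7144706  -0.07366919  0.07188742]
{'clock': 0.1, 'joint_pos': array([-1.16098878e+00,  2.41333524e-01,  3.87076874e-03,  1.33517826e+00,
        6.08190009e-06,  1.57077131e+00]), 'joint_vel': array([-0.00052405, -0.0021553 ,  0.00329714,  0.00017093,  0.00045782,
       -0.00245527]), 'tau': array([-9.61560158e-05, -3.73137832e+01,  2.53009593e+01,  1.08653738e-02,
       -4.14078022e-05, -9.26045885e-06]), 'eef_pos': array([ 0.19899852, -0.45809255,  0.23050853]), 'tool_rot': array([ 9.79077607e-01,  2.03485109e-01, -1.84683919e-04, -9.03672580e-04]), 'ft_force': array([-0.16799496, -0.45150711, -0.48984809]), 'ft_torque': array([-0.00764977, -0.00266645,  0.00350321]), 'grasp_force': 0.0, 'grip_width': 0.08548411312997799}
```

View pics/scene0.png

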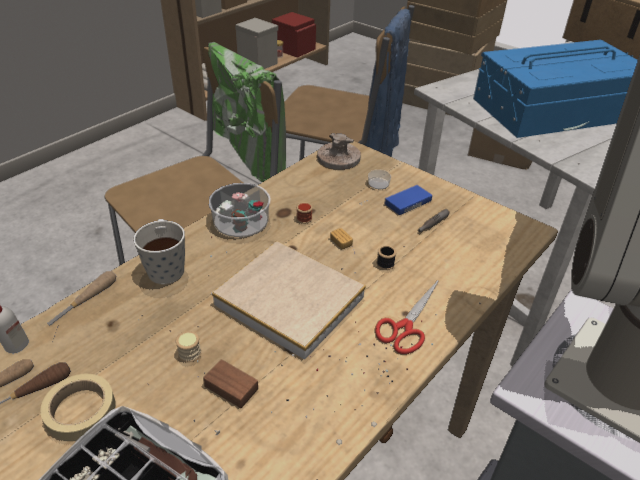

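View pics/top0.png

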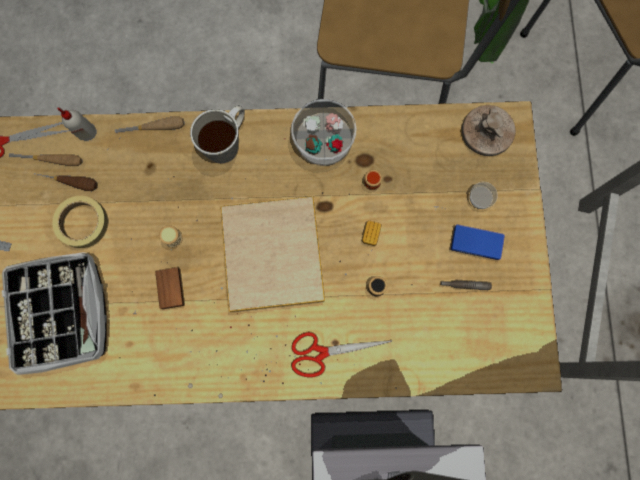

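The scene view shows the board at (290,298), block (231,383), natural spool (188,346), black (387,258), rust (304,213), wax (341,238) and box (408,200). In the top view they are at board (272,254), block (170,288), natural (170,237), black (376,286), rust (373,180), wax (372,233), box (478,242), dish (482,196) and setter (466,285).

```bash
cat > h.py <<'E'
import numpy as np,cv2,pickle
from scipy.spatial.transform import Rotation as R
def ray(c,uv):
    d=np.linalg.inv(c["intrinsics"])@np.array([uv[0],uv[1],1.]); return R.from_quat(c["attitude"]).apply(d)
def onz(c,uv,z):
    d=ray(c,uv); return c["eye"]+d*(z-c["eye"][2])/d[2]
def tri(c1,u1,c2,u2):
    A=[];b=[]
    for c,u in((c1,u1),(c2,u2)):
        d=ray(c,u);d/=np.linalg.norm(d);P=np.eye(3)-np.outer(d,d);A.append(P);b.append(P@c["eye"])
    x,*_=np.linalg.lstsq(np.vstack(A),np.hstack(b),rcond=None)
    return x, np.linalg.norm(np.vstack(A)@x-np.hstack(b))
def proj(c,p):
    q=c["intrinsics"]@R.from_quat(c["attitude"]).inv().apply(np.array(p)-c["eye"]); return q[:2]/q[2]
def load(n): return pickle.load(open(n+".pkl","rb"))
def crop(c,u,v,h=20,s=10):
    u,v=int(round(u)),int(round(v)); return cv2.resize(c["image"][v-h:v+h,u-h:u+h,::-1],None,fx=s,fy=s,interpolation=cv2.INTER_NEAREST)
E
python3 - <<'E'
from h import *
t,s=load("top0"),load("scene0")
T=[(170,288),(170,237),(376,286),(373,180)];S=[(231,383),(188,346),(387,258),(304,213)]
f=lambda c,L,h:np.hstack([crop(c,*p,h,200//(2*h)) for p in L])
cv2.imwrite("pics/m1.png",np.vstack([f(t,T,25),f(s,S,25)]))
T=[(372,233),(478,242)];S=[(341,238),(408,200)]
cv2.imwrite("pics/m2.png",np.vstack([np.hstack([crop(t,*T[0],25,6),crop(t,*T[1],30,5)]),np.hstack([crop(s,*S[0],25,6),crop(s,*S[1],30,5)])]))
E
```

```text
(no output)
```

View pics/m1.png

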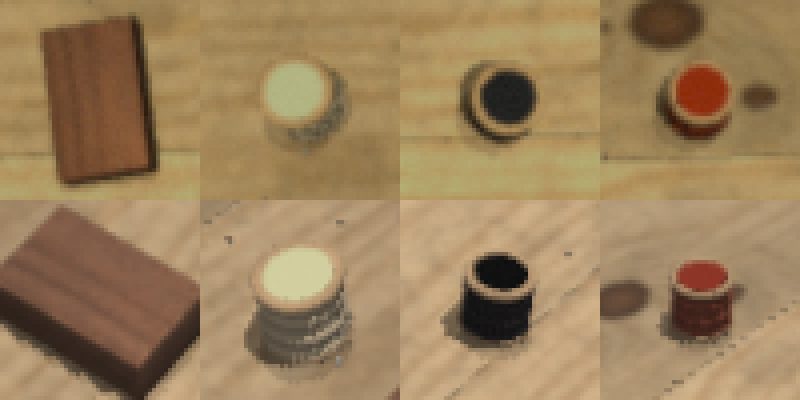

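View pics/m2.png

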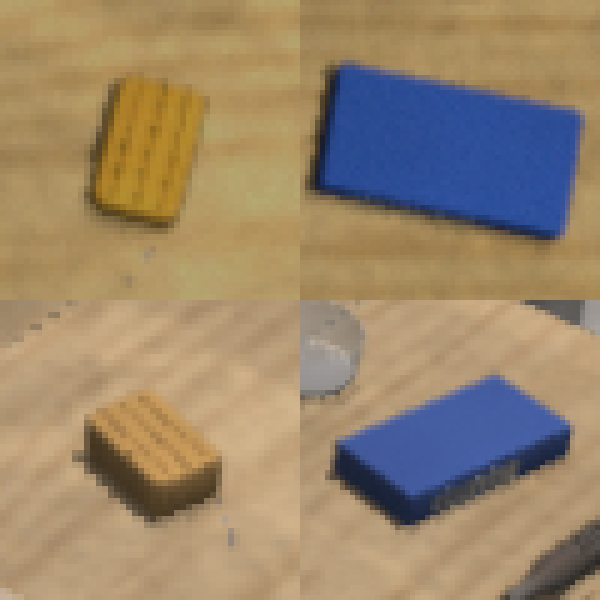

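The crops show each top face clear of its sides: the block's brown top, the natural spool's pale disc, black and red dots, the wax's amber top and the box's blue top. Next I segment these faces.

```bash
cat >> h.py <<'E'
def flood(c,seed,tol=25):
    im=cv2.GaussianBlur(cv2.resize(c["image"],None,fx=4,fy=4,interpolation=cv2.INTER_CUBIC),(0,0),3)
    m=np.zeros((im.shape[0]+2,im.shape[1]+2),np.uint8)
    sd=(int(4*seed[0]+2),int(4*seed[1]+2))
    cv2.floodFill(im,m,sd,0,(tol,)*3,(tol,)*3,4|cv2.FLOODFILL_MASK_ONLY|cv2.FLOODFILL_FIXED_RANGE|(255<<8))
    m=cv2.morphologyEx(m[1:-1,1:-1],cv2.MORPH_CLOSE,np.ones((15,15)))
    m=cv2.morphologyEx(m,cv2.MORPH_OPEN,np.ones((15,15)))
    k=max(cv2.findContours(m,cv2.RETR_EXTERNAL,cv2.CHAIN_APPROX_NONE)[0],key=cv2.contourArea)
    return (k[:,0].astype(float)+.5)/4-.5
def cen(k):
    M=cv2.moments(k.astype(np.float32)); return np.array([M["m10"]/M["m00"],M["m01"]/M["m00"]])
def plane(c,k,z): return np.array([onz(c,p,z)[:2] for p in k])
def rect(c,k,z):
    (a,b),(w,h),g=cv2.minAreaRect((plane(c,k,z)*1000).astype(np.float32))
    if w>h: w,h,g=h,w,g-90      # g+90 = long-axis dir
    return np.round([a,b,w,h,(g+90+90)%180-90],1)
E
python3 - <<'E'
from h import *
t,s=load("top0"),load("scene0")
O=dict(block=((167,284),(228,377),.024,30,1),nat=((168.5,235),(187.5,340.5),.036,25,0),black=((378,285.5),(387,251),.034,30,0),rust=((373,179),(304,206.5),.032,40,0),wax=((372,231),(341,235),.018,45,1),box=((480,242),(405,196),.018,30,1),board=((272,254),(290,290),.033,40,1))
for n,(a,b,z,tol,r) in O.items():
    for q in (tol*.7,tol,tol*1.4):
        ka,kb=flood(t,a,q),flood(s,b,q)
        x,e=tri(t,cen(ka),s,cen(kb))
        print(n,int(q),np.round(x*1000,1),"err",round(e*1000,1),"top",np.round(onz(t,cen(ka),z)[:2]*1000,1),"scene",np.round(onz(s,cen(kb),z)[:2]*1000,1),*( (rect(t,ka,z),rect(s,kb,z)) if r else (np.ptp(plane(t,ka,z),axis=0)*1000,)))
E
```

```text
block 21 [462.6 427.8  19.4] err 1.2 top [461.3 426.1] scene [460.7 430.3] [461.6 426.2  49.3  78.8   7.8] [460.  431.   45.2  76.7   7.1]
block 30 [462.6 427.8  19.5] err 1.1 top [461.4 426.2] scene [460.7 430.2] [461.8 426.4  50.5  80.3   7.7] [459.2 431.5  47.8  80.1   7.1]
block 42 [461.9 427.3  18. ] err 0.9 top [461.7 426.2] scene [457.7 429.8] [462.3 426.5  52.5  82.5   7.1] [457.7 431.3  50.1  90.9   7. ]
nat 17 [564.6 428.4  35.8] err 0.1 top [564.6 428.4] scene [564.4 428.5] [25.55949321 26.35706887]
nat 25 [564.6 428.4  35.9] err 0.2 top [564.7 428.5] scene [564.4 428.4] [27.53400921 28.29003384]
nat 35 [564.5 428.5  36. ] err 0.2 top [564.6 428.6] scene [564.4 428.4] [29.55522119 30.25224673]
black 21 [452.7  26.1  34. ] err 0.7 top [453.1  26.3] scene [452.3  25.9] [20.464251   20.88077509]
black 30 [452.7  26.1  34.1] err 0.6 top [453.1  26.3] scene [452.4  25.8] [21.42495248 21.86122342]
black 42 [452.7  26.1  34.1] err 0.6 top [453.2  26.3] scene [452.4  25.8] [22.38565486 22.81694103]
rust 28 [668.   24.6  32.3] err 0.6 top [668.4  24.8] scene [667.8  24.2] [22.56019
[... 843 characters left out ...]
p [ 534.7 -176.8] scene [ 533.3 -174.7] [ 534.8 -176.7   48.7   94.1   76.3] [ 533.3 -175.7   48.2   93.2   75.7]
box 42 [ 534.9 -177.4   15.8] err 0.3 top [ 534.7 -176.7] scene [ 533.1 -174.6] [ 534.7 -176.7   50.    95.4   76.5] [ 533.2 -175.8   50.1   95.2   75.8]
board 28 [522.1 228.7  26.3] err 0.9 top [521.4 228.5] scene [516.8 233.4] [523.9 228.4 180.8 205.9   4.6] [523.9 226.6 182.4 205.2   4.6]
board 40 [422.1 183.2 -40.6] err 2.7 top [416.6 181.1] scene [382.9 236.6] [ 430.1  159.2  747.1 1170.2  -85.6] [437.2 125.1 407.7 851.1 -89.8]
board 56 [568.  231.6 -38.2] err 59.7 top [520.5 201.4] scene [553.6 298.5] [ 586.9  195.4  959.3 1228.7   88.2] [ 728.8  128.2  995.1 1233.6   90. ]
```

```bash
cat >> h.py <<'E'
def plan(*wps,step=165,tw=28,start=None):
    """waypoints (x,y,z mm, yaw deg); yaw = direction of tool x. Prints per-call dx,dy,dz,twist."""
    from workcell import bot
    o=bot.get_obs(); q=o["tool_rot"]
    p=np.array([*o["eef_pos"]*1000,np.degrees(2*np.arctan2(q[1],q[0]))]); p[3]=(p[3]+180)%360-180
    print("now",np.round(p,1),"width",round(o["grip_width"]*1000,1),"grip",round(o["grasp_force"],1),"t",round(o["clock"],1))
    for w in wps:
        w=np.array(w,float); n=int(np.ceil(max(np.linalg.norm(w[:3]-p[:3])/step,abs(w[3]-p[3])/tw,1e-6)))
        for i in range(n):
            d=(w-p)/(n-i); y=np.radians(p[3]); c,s=np.cos(y),np.sin(y)
            print(np.round([c*d[0]+s*d[1],s*d[0]-c*d[1],-d[2],-d[3]],1).tolist()); p=p+d
        print(" --",w)
E
python3 -c "
from h import *
plan((440,0,200,7.3),(462,429.5,120,7.3))"
```

```text
now [ 199.  -458.1  230.5   23.5] width 85.5 grip 0.0 t 0.1
[100.9, -81.0, 7.6, 4.0]
[94.9, -87.9, 7.6, 4.0]
[88.5, -94.4, 7.6, 4.0]
[81.6, -100.4, 7.6, 4.0]
 -- [440.    0.  200.    7.3]
[25.5, -141.1, 26.7, -0.0]
[25.5, -141.1, 26.7, -0.0]
[25.5, -141.1, 26.7, -0.0]
 -- [462.  429.5 120.    7.3]
```

Request:
carry_out(plan=[{"dx":101,"dy":-81,"dz":8,"twist":4,"fingers":-1},{"dx":101,"dy":-81,"dz":8,"twist":4,"fingers":-1},{"dx":101,"dy":-81,"dz":8,"twist":4,"fingers":-1},{"dx":101,"dy":-81,"dz":8,"twist":4,"fingers":-1},{"dx":101,"dy":-81,"dz":8,"twist":4,"fingers":-1}])

```text
clock: 0.52
eef_pos: [0.2602, -0.3418, 0.223]
tool_rot: [0.985, 0.171, -0.0, -0.001]
ft_force: [0.4, -1.0, -0.7]
grip_width: 0.0855
grasp_force: 0.0
```

Request:
carry_out(plan=[{"dx":95,"dy":-88,"dz":8,"twist":4,"fingers":-1},{"dx":95,"dy":-88,"dz":8,"twist":4,"fingers":-1},{"dx":95,"dy":-88,"dz":8,"twist":4,"fingers":-1},{"dx":95,"dy":-88,"dz":8,"twist":4,"fingers":-1},{"dx":95,"dy":-88,"dz":8,"twist":4,"fingers":-1}])

```text
clock: 0.93
eef_pos: [0.3205, -0.2286, 0.2152]
tool_rot: [0.991, 0.137, -0.0, 0.0]
ft_force: [-1.3, -0.5, -0.0]
grip_width: 0.0853
grasp_force: 0.0
```

Request:
carry_out(plan=[{"dx":88,"dy":-94,"dz":8,"twist":4,"fingers":-1},{"dx":88,"dy":-94,"dz":8,"twist":4,"fingers":-1},{"dx":88,"dy":-94,"dz":8,"twist":4,"fingers":-1},{"dx":88,"dy":-94,"dz":8,"twist":4,"fingers":-1},{"dx":88,"dy":-94,"dz":8,"twist":4,"fingers":-1}])

```text
clock: 1.35
eef_pos: [0.3804, -0.1154, 0.2072]
tool_rot: [0.995, 0.101, -0.0, 0.0]
ft_force: [-0.4, -0.6, -0.4]
grip_width: 0.0851
grasp_force: 0.0
```

Request:
carry_out(plan=[{"dx":82,"dy":-100,"dz":8,"twist":4,"fingers":-1},{"dx":82,"dy":-100,"dz":8,"twist":4,"fingers":-1},{"dx":82,"dy":-100,"dz":8,"twist":4,"fingers":-1},{"dx":82,"dy":-100,"dz":8,"twist":4,"fingers":-1},{"dx":82,"dy":-100,"dz":8,"twist":4,"fingers":-1}])

```text
clock: 1.77
eef_pos: [0.4409, -0.0019, 0.1989]
tool_rot: [0.998, 0.066, -0.0, 0.0]
ft_force: [-0.3, -0.1, 0.1]
grip_width: 0.0851
grasp_force: 0.0
```

Request:
carry_out(plan=[{"dx":25,"dy":-141,"dz":27,"twist":0,"fingers":-1},{"dx":25,"dy":-141,"dz":27,"twist":0,"fingers":-1},{"dx":25,"dy":-141,"dz":27,"twist":0,"fingers":-1},{"dx":25,"dy":-141,"dz":27,"twist":0,"fingers":-1},{"dx":25,"dy":-141,"dz":27,"twist":0,"fingers":-1}])

```text
clock: 2.18
eef_pos: [0.4552, 0.0908, 0.172]
tool_rot: [0.996, 0.089, -0.002, -0.015]
ft_force: [-0.0, 0.2, -0.4]
grip_width: 0.0854
grasp_force: 0.0
```

Request:
carry_out(plan=[{"dx":25,"dy":-141,"dz":27,"twist":0,"fingers":-1},{"dx":25,"dy":-141,"dz":27,"twist":0,"fingers":-1},{"dx":25,"dy":-141,"dz":27,"twist":0,"fingers":-1},{"dx":25,"dy":-141,"dz":27,"twist":0,"fingers":-1},{"dx":25,"dy":-141,"dz":27,"twist":0,"fingers":-1}])

```text
clock: 2.6
eef_pos: [0.4748, 0.1333, 0.1522]
tool_rot: [0.993, 0.118, -0.005, -0.031]
ft_force: [-0.1, 0.4, 0.3]
grip_width: 0.0855
grasp_force: 0.0
```

Request:
carry_out(plan=[{"dx":25,"dy":-141,"dz":27,"twist":0,"fingers":-1},{"dx":25,"dy":-141,"dz":27,"twist":0,"fingers":-1},{"dx":25,"dy":-141,"dz":27,"twist":0,"fingers":-1},{"dx":25,"dy":-141,"dz":27,"twist":0,"fingers":-1},{"dx":25,"dy":-141,"dz":27,"twist":0,"fingers":-1}])

```text
clock: 3.02
eef_pos: [0.4912, 0.1794, 0.1362]
tool_rot: [0.988, 0.147, -0.009, -0.047]
ft_force: [-0.2, -0.1, -0.4]
grip_width: 0.0853
grasp_force: 0.0
```

```bash
python3 -c "
from h import *
plan((462,429,60,7.3),(462,429,4,7.3))"
```

```text
now [491.2 179.4 136.2  17. ] width 85.3 grip 0.0 t 3.0
[22.5, -123.6, 38.1, 4.8]
[12.0, -125.1, 38.1, 4.8]
 -- [462.  429.   60.    7.3]
[0.0, 0.0, 56.0, -0.0]
 -- [462.  429.    4.    7.3]
```

```bash
python3 -c "
from workcell import bot
o=bot.get_obs()
for k in o: print(k,o[k].round(3) if hasattr(o[k],'round') else o[k])"
```

```text
clock 3.0167
joint_pos [ 0.295  0.348 -0.107  1.119  0.095  3.141]
joint_vel [ 0.021  0.064  0.058 -0.006  0.011  0.   ]
tau [ 8.5000e-02 -4.0708e+01  2.3368e+01 -1.2000e-02  3.2200e-01 -0.0000e+00]
eef_pos [0.491 0.179 0.136]
tool_rot [ 0.988  0.147 -0.009 -0.047]
ft_force [-0.244 -0.114 -0.434]
ft_torque [-0.156 -0.04  -0.018]
grasp_force 0.0
grip_width 0.08526645407443859
```

Joint 6 ran into its limit, so I'll turn the wrist the other way and use the half-turn grasp.

Request:
carry_out(plan=[{"dx":0,"dy":0,"dz":0,"twist":-35,"fingers":-1},{"dx":0,"dy":0,"dz":0,"twist":-35,"fingers":-1},{"dx":0,"dy":0,"dz":0,"twist":-35,"fingers":-1},{"dx":0,"dy":0,"dz":0,"twist":-35,"fingers":-1},{"dx":0,"dy":0,"dz":0,"twist":-35,"fingers":-1}])

```text
clock: 3.43
eef_pos: [0.491, 0.1788, 0.1368]
tool_rot: [0.897, 0.44, 0.006, -0.047]
ft_force: [-0.3, -0.7, -0.5]
grip_width: 0.0853
grasp_force: 0.0
```

Request:
carry_out(plan=[{"dx":0,"dy":0,"dz":0,"twist":-35,"fingers":-1},{"dx":0,"dy":0,"dz":0,"twist":-35,"fingers":-1},{"dx":0,"dy":0,"dz":0,"twist":-35,"fingers":-1},{"dx":0,"dy":0,"dz":0,"twist":-35,"fingers":-1},{"dx":0,"dy":0,"dz":0,"twist":-35,"fingers":-1}])

```text
clock: 3.85
eef_pos: [0.491, 0.1788, 0.1368]
tool_rot: [0.723, 0.689, 0.02, -0.043]
ft_force: [0.8, 0.2, 0.3]
grip_width: 0.0852
grasp_force: 0.0
```

The limit left a 5.4° side tilt (joint 5) in the commanded pose. Pushing the other way against the opposite wrist limit should undo it, so I'll turn there now.

Request:
carry_out(plan=[{"dx":0,"dy":0,"dz":0,"twist":-35,"fingers":-1},{"dx":0,"dy":0,"dz":0,"twist":-35,"fingers":-1},{"dx":0,"dy":0,"dz":0,"twist":-35,"fingers":-1},{"dx":0,"dy":0,"dz":0,"twist":-35,"fingers":-1},{"dx":0,"dy":0,"dz":0,"twist":-35,"fingers":-1}])

```text
clock: 4.27
eef_pos: [0.491, 0.1788, 0.1368]
tool_rot: [0.482, 0.875, 0.032, -0.035]
ft_force: [0.4, 0.9, 0.1]
grip_width: 0.0855
grasp_force: 0.0
```

Request:
carry_out(plan=[{"dx":0,"dy":0,"dz":0,"twist":-35,"fingers":-1},{"dx":0,"dy":0,"dz":0,"twist":-35,"fingers":-1},{"dx":0,"dy":0,"dz":0,"twist":-35,"fingers":-1},{"dx":0,"dy":0,"dz":0,"twist":-35,"fingers":-1},{"dx":0,"dy":0,"dz":0,"twist":-35,"fingers":-1}])

```text
clock: 4.68
eef_pos: [0.491, 0.1788, 0.1368]
tool_rot: [0.197, 0.979, 0.041, -0.024]
ft_force: [0.4, 0.0, -0.1]
grip_width: 0.0854
grasp_force: 0.0
```

Request:
carry_out(plan=[{"dx":0,"dy":0,"dz":0,"twist":-35,"fingers":-1},{"dx":0,"dy":0,"dz":0,"twist":-35,"fingers":-1},{"dx":0,"dy":0,"dz":0,"twist":-35,"fingers":-1},{"dx":0,"dy":0,"dz":0,"twist":-35,"fingers":-1},{"dx":0,"dy":0,"dz":0,"twist":-35,"fingers":-1}])

```text
clock: 5.1
eef_pos: [0.491, 0.1788, 0.1368]
tool_rot: [-0.107, 0.993, 0.046, -0.01]
ft_force: [0.2, 0.3, -0.1]
grip_width: 0.0852
grasp_force: 0.0
```

Request:
carry_out(plan=[{"dx":0,"dy":0,"dz":0,"twist":-35,"fingers":-1},{"dx":0,"dy":0,"dz":0,"twist":-35,"fingers":-1},{"dx":0,"dy":0,"dz":0,"twist":-35,"fingers":-1},{"dx":0,"dy":0,"dz":0,"twist":-35,"fingers":-1},{"dx":0,"dy":0,"dz":0,"twist":-35,"fingers":-1}])

```text
clock: 5.52
eef_pos: [0.491, 0.1788, 0.1368]
tool_rot: [-0.4, 0.915, 0.047, 0.004]
ft_force: [-1.0, -0.7, 0.3]
grip_width: 0.0855
grasp_force: 0.0
```

Request:
carry_out(plan=[{"dx":0,"dy":0,"dz":0,"twist":-35,"fingers":-1},{"dx":0,"dy":0,"dz":0,"twist":-35,"fingers":-1},{"dx":0,"dy":0,"dz":0,"twist":-35,"fingers":-1},{"dx":0,"dy":0,"dz":0,"twist":-35,"fingers":-1},{"dx":0,"dy":0,"dz":0,"twist":-35,"fingers":-1}])

```text
clock: 5.93
eef_pos: [0.491, 0.1788, 0.1368]
tool_rot: [-0.657, 0.752, 0.044, 0.018]
ft_force: [0.7, -0.8, 0.3]
grip_width: 0.0855
grasp_force: 0.0
```

Request:
carry_out(plan=[{"dx":0,"dy":0,"dz":0,"twist":-35,"fingers":-1},{"dx":0,"dy":0,"dz":0,"twist":-35,"fingers":-1},{"dx":0,"dy":0,"dz":0,"twist":-35,"fingers":-1},{"dx":0,"dy":0,"dz":0,"twist":-35,"fingers":-1},{"dx":0,"dy":0,"dz":0,"twist":-35,"fingers":-1}])

```text
clock: 6.35
eef_pos: [0.491, 0.1788, 0.1368]
tool_rot: [0.853, -0.52, -0.036, -0.031]
ft_force: [0.5, -0.2, 0.0]
grip_width: 0.0855
grasp_force: 0.0
```

Request:
carry_out(plan=[{"dx":0,"dy":0,"dz":0,"twist":-35,"fingers":-1},{"dx":0,"dy":0,"dz":0,"twist":-35,"fingers":-1},{"dx":0,"dy":0,"dz":0,"twist":-35,"fingers":-1},{"dx":0,"dy":0,"dz":0,"twist":-35,"fingers":-1},{"dx":0,"dy":0,"dz":0,"twist":-35,"fingers":-1}])

```text
clock: 6.77
eef_pos: [0.491, 0.1788, 0.1368]
tool_rot: [0.97, -0.24, -0.025, -0.04]
ft_force: [-0.2, 0.5, 0.0]
grip_width: 0.0856
grasp_force: 0.0
```

Request:
carry_out(plan=[{"dx":0,"dy":0,"dz":0,"twist":-35,"fingers":-1},{"dx":0,"dy":0,"dz":0,"twist":-35,"fingers":-1},{"dx":0,"dy":0,"dz":0,"twist":-35,"fingers":-1},{"dx":0,"dy":0,"dz":0,"twist":-35,"fingers":-1},{"dx":0,"dy":0,"dz":0,"twist":-35,"fingers":-1}])

```text
clock: 7.18
eef_pos: [0.491, 0.1788, 0.1368]
tool_rot: [0.997, 0.063, -0.012, -0.046]
ft_force: [0.6, 0.7, -0.7]
grip_width: 0.0851
grasp_force: 0.0
```

```bash
cat >> h.py <<'E'
def st():
    from workcell import bot
    o=bot.get_obs(); M=R.from_quat(o["tool_rot"]).as_matrix()
    print("q",o["joint_pos"].round(3),"toolz",M[:,2].round(4),"toolx",M[:,0].round(3),"p",(o["eef_pos"]*1000).round(1),"t",o["clock"])
E
python3 -c "
from h import *
st();plan((460,0,180,0))"
```

```text
q [ 0.294  0.346 -0.107  1.12   0.095 -2.974] toolz [-0.03    0.0899 -0.9955] toolx [ 0.992  0.127 -0.018] p [491.  178.8 136.8] t 7.1833
now [491.  178.8 136.8   7.2] width 85.1 grip 0.0 t 7.2
[-26.6, 86.7, -21.6, 3.6]
[-21.1, 88.2, -21.6, 3.6]
 -- [460.   0. 180.   0.]
```

Request:
carry_out(plan=[{"dx":0,"dy":0,"dz":0,"twist":-9,"fingers":-1},{"dx":0,"dy":0,"dz":0,"twist":-9,"fingers":-1},{"dx":0,"dy":0,"dz":0,"twist":-9,"fingers":-1},{"dx":0,"dy":0,"dz":0,"twist":-9,"fingers":-1},{"dx":0,"dy":0,"dz":0,"twist":-9,"fingers":-1}])

```text
clock: 7.6
eef_pos: [0.4909, 0.179, 0.1367]
tool_rot: [0.989, 0.138, -0.009, -0.047]
ft_force: [-0.3, 0.2, 0.2]
grip_width: 0.0855
grasp_force: 0.0
```

Request:
carry_out(plan=[{"dx":0,"dy":140,"dz":0,"twist":0,"fingers":-1},{"dx":0,"dy":140,"dz":0,"twist":0,"fingers":-1},{"dx":0,"dy":140,"dz":0,"twist":0,"fingers":-1},{"dx":0,"dy":140,"dz":0,"twist":0,"fingers":-1},{"dx":0,"dy":140,"dz":0,"twist":0,"fingers":-1}])

```text
clock: 8.02
eef_pos: [0.5087, 0.133, 0.124]
tool_rot: [0.994, 0.109, -0.006, -0.031]
ft_force: [1.3, -0.1, -0.2]
grip_width: 0.0854
grasp_force: 0.0
```

```bash
python3 -c "
from h import *
st()"
```

```text
q [ 0.219  0.366 -0.112  1.098  0.063 -3.14 ] toolz [-0.0192  0.0605 -0.998 ] toolx [ 0.976  0.216 -0.006] p [508.7 133.  124. ] t 8.0167
```

Request:
carry_out(plan=[{"dx":0,"dy":140,"dz":-20,"twist":0,"fingers":-1},{"dx":0,"dy":140,"dz":-20,"twist":0,"fingers":-1},{"dx":0,"dy":140,"dz":-20,"twist":0,"fingers":-1},{"dx":0,"dy":140,"dz":-20,"twist":0,"fingers":-1},{"dx":0,"dy":140,"dz":-20,"twist":0,"fingers":-1}])

```text
clock: 8.43
eef_pos: [0.5229, 0.0936, 0.1347]
tool_rot: [0.997, 0.079, -0.004, -0.015]
ft_force: [-0.7, 0.4, 0.8]
grip_width: 0.0848
grasp_force: 0.0
```

```bash
python3 -c "
from h import *
st()"
```

```text
q [ 0.16   0.367 -0.08   1.13   0.031 -3.141] toolz [-0.0102  0.0296 -0.9995] toolx [ 0.987  0.158 -0.005] p [522.9  93.6 134.7] t 8.4333
```

Request:
carry_out(plan=[{"dx":0,"dy":136,"dz":-20,"twist":0,"fingers":-1},{"dx":0,"dy":136,"dz":-20,"twist":0,"fingers":-1},{"dx":0,"dy":136,"dz":-20,"twist":0,"fingers":-1},{"dx":0,"dy":136,"dz":-20,"twist":0,"fingers":-1},{"dx":0,"dy":136,"dz":-20,"twist":0,"fingers":-1}])

```text
clock: 8.85
eef_pos: [0.5343, 0.0523, 0.1491]
tool_rot: [0.999, 0.049, -0.003, 0.001]
ft_force: [-0.2, 0.3, 0.9]
grip_width: 0.0856
grasp_force: 0.0
```

```bash
python3 -c "
from h import *
st()
plan((520,200,140,100),(462,429,80,187.3),step=160,tw=34)"
```

```text
q [ 9.900e-02  3.660e-01 -4.000e-02  1.171e+00 -2.000e-03 -3.141e+00] toolz [-0.0062 -0.0024 -1.    ] toolx [ 0.995  0.097 -0.006] p [534.3  52.3 149.1] t 8.85
now [534.3  52.3 149.1   5.6] width 85.6 grip 0.0 t 8.8
[0.1, -49.5, 3.0, -31.5]
[25.9, -42.1, 3.0, -31.5]
[44.1, -22.4, 3.0, -31.5]
 -- [520. 200. 140. 100.]
[78.5, -5.8, 20.0, -29.1]
[71.4, 33.1, 20.0, -29.1]
[46.3, 63.7, 20.0, -29.1]
 -- [462.  429.   80.  187.3]
```

```bash
python3 -c "
from h import *
plan((462,429,70,7.3),(462,429,4,7.3))"
```

```text
now [534.3  52.3 149.1   5.6] width 85.6 grip 0.0 t 8.8
[-11.7, -127.3, 26.4, -0.6]
[-10.5, -127.4, 26.4, -0.6]
[-9.2, -127.5, 26.4, -0.6]
 -- [462.  429.   70.    7.3]
[0.0, 0.0, 66.0, -0.0]
 -- [462.  429.    4.    7.3]
```

Request:
carry_out(plan=[{"dx":-12,"dy":-127,"dz":26,"twist":-1,"fingers":-1},{"dx":-12,"dy":-127,"dz":26,"twist":-1,"fingers":-1},{"dx":-12,"dy":-127,"dz":26,"twist":-1,"fingers":-1},{"dx":-12,"dy":-127,"dz":26,"twist":-1,"fingers":-1},{"dx":-12,"dy":-127,"dz":26,"twist":-1,"fingers":-1}])

```text
clock: 9.27
eef_pos: [0.508, 0.1801, 0.1217]
tool_rot: [0.998, 0.06, -0.004, 0.001]
ft_force: [-0.9, -0.2, 0.9]
grip_width: 0.0853
grasp_force: 0.0
```

Request:
carry_out(plan=[{"dx":-10,"dy":-127,"dz":26,"twist":-0.7,"fingers":-1},{"dx":-10,"dy":-127,"dz":26,"twist":-0.7,"fingers":-1},{"dx":-10,"dy":-127,"dz":26,"twist":-0.7,"fingers":-1},{"dx":-10,"dy":-127,"dz":26,"twist":-0.7,"fingers":-1},{"dx":-10,"dy":-127,"dz":26,"twist":-0.7,"fingers":-1}])

```text
clock: 9.68
eef_pos: [0.484, 0.3036, 0.0958]
tool_rot: [0.998, 0.065, -0.004, 0.002]
ft_force: [-0.5, -1.1, -0.1]
grip_width: 0.0855
grasp_force: 0.0
```

Request:
carry_out(plan=[{"dx":-9,"dy":-127,"dz":26,"twist":0,"fingers":-1},{"dx":-9,"dy":-127,"dz":26,"twist":0,"fingers":-1},{"dx":-9,"dy":-127,"dz":26,"twist":0,"fingers":-1},{"dx":-9,"dy":-127,"dz":26,"twist":0,"fingers":-1},{"dx":-9,"dy":-127,"dz":26,"twist":0,"fingers":-1}])

```text
clock: 10.1
eef_pos: [0.4595, 0.4273, 0.0696]
tool_rot: [0.998, 0.065, -0.004, 0.002]
ft_force: [-0.8, -0.1, 0.6]
grip_width: 0.0852
grasp_force: 0.0
```

```bash
python3 -c "
from h import *
st();plan((462,429,4,7.3))"
```

```text
q [ 7.480e-01  6.020e-01  1.240e-01  1.101e+00  2.000e-03 -2.523e+00] toolz [-0.007  -0.0038 -1.    ] toolx [ 0.992  0.129 -0.007] p [459.5 427.3  69.6] t 10.1
now [459.5 427.3  69.6   7.4] width 85.2 grip 0.0 t 10.1
[2.7, -1.3, 65.6, 0.1]
 -- [462.  429.    4.    7.3]
```

Request:
carry_out(plan=[{"dx":3,"dy":-1,"dz":30,"twist":0,"fingers":-1},{"dx":3,"dy":-1,"dz":45,"twist":0,"fingers":-1},{"dx":3,"dy":-1,"dz":58,"twist":0,"fingers":-1},{"dx":3,"dy":-1,"dz":65,"twist":0,"fingers":-1},{"dx":3,"dy":-1,"dz":65,"twist":0,"fingers":-1}])

```text
clock: 10.52
eef_pos: [0.462, 0.425, 0.0039]
tool_rot: [0.998, 0.062, -0.005, 0.003]
ft_force: [-0.3, 0.6, -1.2]
grip_width: 0.0855
grasp_force: 0.0
```

Request:
carry_out(plan=[{"dx":0,"dy":0,"dz":0,"twist":0,"fingers":1},{"dx":0,"dy":0,"dz":0,"twist":0,"fingers":1},{"dx":0,"dy":0,"dz":0,"twist":0,"fingers":1},{"dx":0,"dy":0,"dz":0,"twist":0,"fingers":1},{"dx":0,"dy":0,"dz":0,"twist":0,"fingers":1}])

```text
clock: 10.93
eef_pos: [0.4629, 0.4291, 0.007]
tool_rot: [0.998, 0.064, -0.002, 0.0]
ft_force: [0.5, -0.0, 5.1]
grip_width: 0.0436
grasp_force: 64.1
```

Request:
carry_out(plan=[{"dx":0,"dy":0,"dz":0,"twist":0,"fingers":1},{"dx":0,"dy":0,"dz":0,"twist":0,"fingers":1},{"dx":0,"dy":0,"dz":0,"twist":0,"fingers":1},{"dx":0,"dy":0,"dz":0,"twist":0,"fingers":1},{"dx":0,"dy":0,"dz":0,"twist":0,"fingers":1}])

```text
clock: 11.35
eef_pos: [0.4629, 0.4292, 0.007]
tool_rot: [0.998, 0.064, -0.002, 0.0]
ft_force: [1.5, -1.3, 5.8]
grip_width: 0.0438
grasp_force: 64.2
```

```bash
python3 -c "
from h import *
plan((462,429,100,7.3),(524,228,100,4.6),(524,228,38,4.6))"
```

```text
now [462.9 429.2   7.    7.3] width 43.8 grip 64.2 t 11.3
[-0.9, 0.0, -93.0, 0.0]
 -- [462.  429.  100.    7.3]
[18.0, 103.6, -0.0, 1.4]
[20.4, 103.2, -0.0, 1.3]
 -- [524.  228.  100.    4.6]
[0.0, 0.0, 62.0, -0.0]
 -- [524.  228.   38.    4.6]
```

Request:
carry_out(plan=[{"dx":0,"dy":0,"dz":-20,"twist":0,"fingers":1},{"dx":0,"dy":0,"dz":-45,"twist":0,"fingers":1},{"dx":0,"dy":0,"dz":-75,"twist":0,"fingers":1},{"dx":0,"dy":0,"dz":-95,"twist":0,"fingers":1},{"dx":0,"dy":0,"dz":-95,"twist":0,"fingers":1}])

```text
clock: 11.77
eef_pos: [0.4647, 0.431, 0.1057]
tool_rot: [0.998, 0.064, 0.0, -0.002]
ft_force: [1.1, 0.6, -0.2]
grip_width: 0.0437
grasp_force: 63.4
```

Request:
carry_out(plan=[{"dx":4,"dy":20,"dz":0,"twist":0.3,"fingers":1},{"dx":8,"dy":45,"dz":0,"twist":0.6,"fingers":1},{"dx":13,"dy":75,"dz":0,"twist":1,"fingers":1},{"dx":18,"dy":103,"dz":0,"twist":1.3,"fingers":1},{"dx":18,"dy":103,"dz":0,"twist":1.3,"fingers":1}])

```text
clock: 12.18
eef_pos: [0.4936, 0.3235, 0.0988]
tool_rot: [0.999, 0.05, -0.005, 0.003]
ft_force: [-1.3, -0.8, -1.8]
grip_width: 0.0436
grasp_force: 63.4
```

Request:
carry_out(plan=[{"dx":5,"dy":25,"dz":0,"twist":0.3,"fingers":1},{"dx":10,"dy":50,"dz":0,"twist":0.6,"fingers":1},{"dx":15,"dy":78,"dz":0,"twist":1,"fingers":1},{"dx":20,"dy":103,"dz":0,"twist":1.3,"fingers":1},{"dx":20,"dy":103,"dz":0,"twist":1.3,"fingers":1}])

```text
clock: 12.6
eef_pos: [0.5243, 0.2242, 0.0991]
tool_rot: [0.999, 0.039, -0.004, 0.003]
ft_force: [-0.4, 0.9, -1.0]
grip_width: 0.0435
grasp_force: 63.4
```

```bash
python3 - <<'E'
from h import *
from workcell import camera
plan((524,228,60,4.6),(524,228,38,4.6)); st()
c=camera("scene"); pickle.dump(c,open("scene1.pkl","wb"))
cv2.imwrite("pics/held.png",cv2.resize(c["image"][200:360,180:400,::-1],None,fx=3,fy=3))
E
```

```text
now [524.3 224.2  99.1   4.4] width 43.5 grip 63.4 t 12.6
[0.0, -3.8, 39.1, -0.2]
 -- [524.  228.   60.    4.6]
[0.0, 0.0, 22.0, -0.0]
 -- [524.  228.   38.    4.6]
q [ 4.050e-01  4.730e-01 -1.400e-02  1.094e+00 -2.000e-03 -2.814e+00] toolz [-0.0084 -0.0058 -0.9999] toolx [ 0.997  0.077 -0.009] p [524.3 224.2  99.1] t 12.6
```

View pics/held.png

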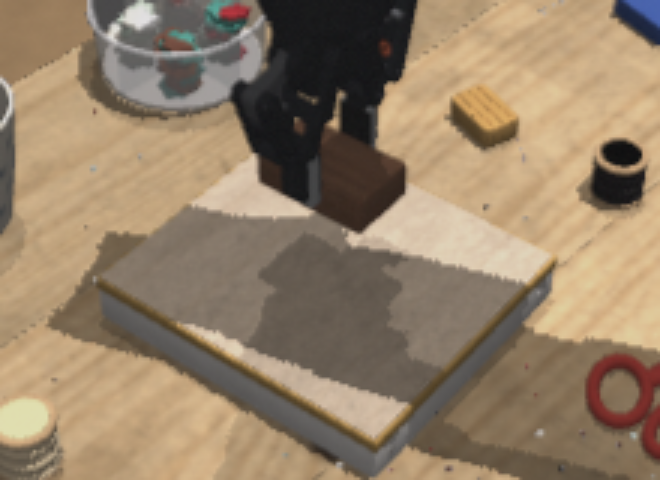

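The block is held level in the pads over the board (about (332,175) in the crop).

Request:
carry_out(plan=[{"dx":0,"dy":-1.5,"dz":20,"twist":0,"fingers":1},{"dx":0,"dy":-1.5,"dz":38,"twist":0,"fingers":1},{"dx":0,"dy":-1.5,"dz":38,"twist":0,"fingers":1},{"dx":0,"dy":-1.5,"dz":38,"twist":0,"fingers":1},{"dx":0,"dy":-1.5,"dz":38,"twist":0,"fingers":1}])

```text
clock: 13.07
eef_pos: [0.5236, 0.2307, 0.0626]
tool_rot: [0.999, 0.042, -0.003, 0.001]
ft_force: [0.3, -0.4, -1.3]
grip_width: 0.0434
grasp_force: 63.3
```

```bash
python3 - <<'E'
from h import *
plan((523.9,227.6,40.5,4.6)); st()
E
```

```text
now [523.6 230.7  62.6   4.8] width 43.4 grip 63.3 t 13.1
[0.1, 3.1, 22.1, 0.2]
 -- [523.9 227.6  40.5   4.6]
q [ 0.415  0.51  -0.058  1.01   0.    -2.81 ] toolz [-0.0068 -0.0026 -1.    ] toolx [ 0.997  0.083 -0.007] p [523.6 230.7  62.6] t 13.0667
```

Request:
carry_out(plan=[{"dx":0.5,"dy":3,"dz":8,"twist":0,"fingers":1},{"dx":0.5,"dy":3,"dz":14,"twist":0,"fingers":1},{"dx":0.5,"dy":3,"dz":19,"twist":0,"fingers":1},{"dx":0.5,"dy":3,"dz":21.5,"twist":0,"fingers":1},{"dx":0.5,"dy":3,"dz":21.5,"twist":0,"fingers":1}])

```text
clock: 13.48
eef_pos: [0.5239, 0.2266, 0.0403]
tool_rot: [0.999, 0.041, -0.004, 0.001]
ft_force: [0.5, 0.2, -0.0]
grip_width: 0.0433
grasp_force: 63.4
```

Request:
carry_out(plan=[{"dx":0,"dy":0,"dz":0,"twist":0,"fingers":1},{"dx":0,"dy":0,"dz":0,"twist":0,"fingers":1},{"dx":0,"dy":0,"dz":0,"twist":0,"fingers":0.2},{"dx":0,"dy":0,"dz":0,"twist":0,"fingers":-0.4},{"dx":0,"dy":0,"dz":0,"twist":0,"fingers":-0.4}])

```text
clock: 13.9
eef_pos: [0.5246, 0.2269, 0.0412]
tool_rot: [0.999, 0.041, -0.003, 0.001]
ft_force: [0.1, -0.1, -0.3]
grip_width: 0.0596
grasp_force: 0.0
```

```bash
python3 - <<'E'
from h import *
plan((452.7,26.1,100,-85.4)); st()
E
```

```text
now [524.6 226.9  41.2   4.7] width 59.6 grip 0.0 t 13.9
[-22.0, 48.6, -14.7, 22.5]
[-1.7, 53.3, -14.7, 22.5]
[18.8, 49.9, -14.7, 22.5]
[36.5, 38.9, -14.7, 22.5]
 -- [452.7  26.1 100.  -85.4]
q [ 0.408  0.532 -0.084  0.961  0.    -2.816] toolz [-0.0061 -0.0025 -1.    ] toolx [ 0.997  0.082 -0.006] p [524.6 226.9  41.2] t 13.9
```

Request:
carry_out(plan=[{"dx":0,"dy":0,"dz":-20,"twist":0,"fingers":-0.6},{"dx":0,"dy":0,"dz":-50,"twist":0,"fingers":-1},{"dx":0,"dy":0,"dz":-80,"twist":0,"fingers":-1},{"dx":0,"dy":0,"dz":-80,"twist":0,"fingers":-1},{"dx":0,"dy":0,"dz":-80,"twist":0,"fingers":-1}])

```text
clock: 14.32
eef_pos: [0.5267, 0.2278, 0.1236]
tool_rot: [0.999, 0.041, -0.001, 0.0]
ft_force: [0.1, -0.8, 0.2]
grip_width: 0.0853
grasp_force: 0.0
```

Request:
carry_out(plan=[{"dx":-22,"dy":49,"dz":5,"twist":22.5,"fingers":-1},{"dx":-22,"dy":49,"dz":5,"twist":22.5,"fingers":-1},{"dx":-22,"dy":49,"dz":5,"twist":22.5,"fingers":-1},{"dx":-22,"dy":49,"dz":5,"twist":22.5,"fingers":-1},{"dx":-22,"dy":49,"dz":5,"twist":22.5,"fingers":-1}])

```text
clock: 14.73
eef_pos: [0.5065, 0.1761, 0.1153]
tool_rot: [0.988, -0.154, -0.004, 0.002]
ft_force: [1.0, -0.1, -0.2]
grip_width: 0.0855
grasp_force: 0.0
```

Request:
carry_out(plan=[{"dx":-2,"dy":53,"dz":5,"twist":22.5,"fingers":-1},{"dx":-2,"dy":53,"dz":5,"twist":22.5,"fingers":-1},{"dx":-2,"dy":53,"dz":5,"twist":22.5,"fingers":-1},{"dx":-2,"dy":53,"dz":5,"twist":22.5,"fingers":-1},{"dx":-2,"dy":53,"dz":5,"twist":22.5,"fingers":-1}])

```text
clock: 15.15
eef_pos: [0.489, 0.1269, 0.1112]
tool_rot: [0.94, -0.342, -0.003, 0.002]
ft_force: [0.3, 0.5, -0.4]
grip_width: 0.0853
grasp_force: 0.0
```

Request:
carry_out(plan=[{"dx":19,"dy":50,"dz":5,"twist":22.5,"fingers":-1},{"dx":19,"dy":50,"dz":5,"twist":22.5,"fingers":-1},{"dx":19,"dy":50,"dz":5,"twist":22.5,"fingers":-1},{"dx":19,"dy":50,"dz":5,"twist":22.5,"fingers":-1},{"dx":19,"dy":50,"dz":5,"twist":22.5,"fingers":-1}])

```text
clock: 15.57
eef_pos: [0.4715, 0.0766, 0.1067]
tool_rot: [0.855, -0.519, -0.002, 0.003]
ft_force: [-0.9, -0.4, -0.1]
grip_width: 0.0855
grasp_force: 0.0
```

Request:
carry_out(plan=[{"dx":36,"dy":39,"dz":5,"twist":22.5,"fingers":-1},{"dx":36,"dy":39,"dz":5,"twist":22.5,"fingers":-1},{"dx":36,"dy":39,"dz":5,"twist":22.5,"fingers":-1},{"dx":36,"dy":39,"dz":5,"twist":22.5,"fingers":-1},{"dx":36,"dy":39,"dz":5,"twist":22.5,"fingers":-1}])

```text
clock: 15.98
eef_pos: [0.4534, 0.0267, 0.1021]
tool_rot: [0.738, -0.675, -0.001, 0.003]
ft_force: [-0.3, -0.6, -0.0]
grip_width: 0.0853
grasp_force: 0.0
```

```bash
python3 - <<'E'
from h import *
from workcell import camera
plan((452.7,26.1,7,-85.4)); st()
I=[]
for n in("top","scene"):
    c=camera(n); pickle.dump(c,open(n+"2.pkl","wb"))
    p=proj(c,[.524,.228,.05]); I.append(crop(c,*p,75 if n=="scene" else 60,400//(150 if n=="scene" else 120)))
I=[cv2.resize(i,(400,400)) for i in I]
cv2.imwrite("pics/blk.png",np.hstack(I))
t,s=load("top2"),load("scene2"); z=.057
a=proj(t,[.524,.228,z]);b=proj(s,[.524,.228,z]);print(a,b)
for q in(18,24):
    ka,kb=flood(t,a,q),flood(s,b,q)
    x,e=tri(t,cen(ka),s,cen(kb)); print(np.round(x*1000,1),e*1000,rect(t,ka,z),rect(s,kb,z))
E
```

```text
now [453.4  26.7 102.1 -85. ] width 85.3 grip 0.0 t 16.0
[0.6, 0.7, 95.1, 0.4]
 -- [452.7  26.1   7.  -85.4]
q [ 0.06   0.259 -0.329  0.989 -0.002 -1.598] toolz [-0.0058 -0.0026 -1.    ] toolx [ 0.088 -0.996  0.002] p [453.4  26.7 102.1] t 15.9833
[270.57429834 249.55128731] [288.69815062 278.21207883]
[523.5 226.7  55. ] 0.551086085462857 [523.7 226.7  44.5  72.4   4.8] [521.8 227.7  41.   73.9   5.1]
[522.  226.8  55.8] 0.5315487494895967 [521.8 226.5  45.3  77.2   5. ] [520.5 227.7  42.2  77.2   5.8]
```

View pics/blk.png

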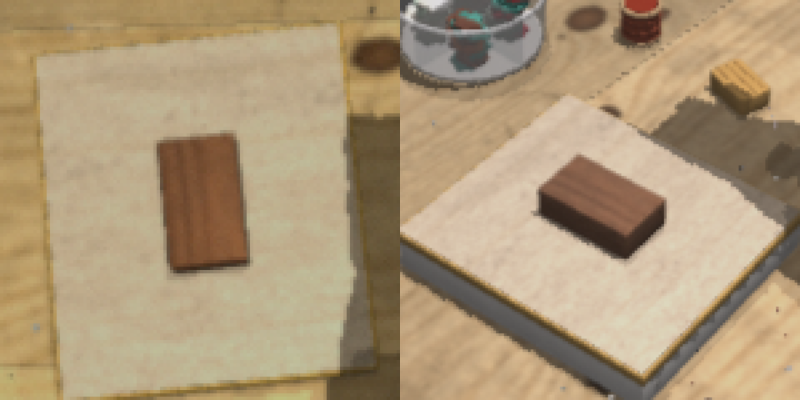

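The block lies flat, centred and square on the board. In the crops it is at about (203,203) in the top view and (602,205) in the scene view. Next is the black spool.

Request:
carry_out(plan=[{"dx":0.5,"dy":0.7,"dz":40,"twist":0.4,"fingers":-1},{"dx":0.5,"dy":0.7,"dz":70,"twist":0.4,"fingers":-1},{"dx":0.5,"dy":0.7,"dz":88,"twist":0.4,"fingers":-1},{"dx":0.5,"dy":0.7,"dz":94,"twist":0.4,"fingers":-1},{"dx":0.5,"dy":0.7,"dz":94,"twist":0.4,"fingers":-1}])

```text
clock: 16.5
eef_pos: [0.4501, 0.0258, 0.0065]
tool_rot: [0.734, -0.679, -0.003, 0.005]
ft_force: [0.4, 0.3, -0.2]
grip_width: 0.0854
grasp_force: 0.0
```

Request:
carry_out(plan=[{"dx":0,"dy":0,"dz":0,"twist":0,"fingers":-1},{"dx":0,"dy":0,"dz":0,"twist":0,"fingers":1},{"dx":0,"dy":0,"dz":0,"twist":0,"fingers":1},{"dx":0,"dy":0,"dz":0,"twist":0,"fingers":1},{"dx":0,"dy":0,"dz":0,"twist":0,"fingers":1}])

```text
clock: 16.92
eef_pos: [0.4521, 0.0254, 0.0088]
tool_rot: [0.733, -0.68, -0.001, 0.003]
ft_force: [-0.5, 0.5, -0.1]
grip_width: 0.039
grasp_force: 0.0
```

Request:
carry_out(plan=[{"dx":0,"dy":0,"dz":0,"twist":0,"fingers":1},{"dx":0,"dy":0,"dz":0,"twist":0,"fingers":1},{"dx":0,"dy":0,"dz":0,"twist":0,"fingers":1},{"dx":0,"dy":0,"dz":0,"twist":0,"fingers":1},{"dx":0,"dy":0,"dz":0,"twist":0,"fingers":1}])

```text
clock: 17.33
eef_pos: [0.4522, 0.0254, 0.009]
tool_rot: [0.733, -0.68, -0.001, 0.003]
ft_force: [-1.3, 0.1, 4.7]
grip_width: 0.0335
grasp_force: 59.3
```

```bash
python3 - <<'E'
from h import *
st();plan((453,26,120,-85.3),(518.8,282.3,120,-85.3),(518.8,282.3,60,-85.3)); 
E
```

```text
q [ 0.058  0.385 -0.447  0.744 -0.002 -1.588] toolz [-0.0046 -0.0026 -1.    ] toolx [ 0.075 -0.997  0.002] p [452.2  25.4   9. ] t 17.3333
now [452.2  25.4   9.  -85.7] width 33.5 grip 59.3 t 17.3
[-0.5, -0.8, -111.0, -0.4]
 -- [453.   26.  120.  -85.3]
[-125.0, -43.3, -0.0, -0.0]
[-125.0, -43.3, -0.0, -0.0]
 -- [518.8 282.3 120.  -85.3]
[0.0, -0.0, 60.0, -0.0]
 -- [518.8 282.3  60.  -85.3]
```

Request:
carry_out(plan=[{"dx":0,"dy":0,"dz":-30,"twist":0,"fingers":1},{"dx":0,"dy":0,"dz":-60,"twist":0,"fingers":1},{"dx":0,"dy":0,"dz":-90,"twist":0,"fingers":1},{"dx":0,"dy":0,"dz":-110,"twist":0,"fingers":1},{"dx":0,"dy":0,"dz":-110,"twist":0,"fingers":1}])

```text
clock: 17.75
eef_pos: [0.4556, 0.0258, 0.1227]
tool_rot: [0.733, -0.68, 0.002, -0.0]
ft_force: [1.2, 0.0, -0.4]
grip_width: 0.0334
grasp_force: 59.7
```

Request:
carry_out(plan=[{"dx":-25,"dy":-9,"dz":0,"twist":0,"fingers":1},{"dx":-60,"dy":-21,"dz":0,"twist":0,"fingers":1},{"dx":-95,"dy":-33,"dz":0,"twist":0,"fingers":1},{"dx":-125,"dy":-43,"dz":0,"twist":0,"fingers":1},{"dx":-125,"dy":-43,"dz":0,"twist":0,"fingers":1}])

```text
clock: 18.17
eef_pos: [0.487, 0.1585, 0.1168]
tool_rot: [0.735, -0.678, -0.002, 0.002]
ft_force: [0.9, -0.0, 0.2]
grip_width: 0.0336
grasp_force: 59.8
```

Request:
carry_out(plan=[{"dx":-35,"dy":-12,"dz":0,"twist":0,"fingers":1},{"dx":-70,"dy":-24,"dz":0,"twist":0,"fingers":1},{"dx":-105,"dy":-36,"dz":0,"twist":0,"fingers":1},{"dx":-125,"dy":-43,"dz":0,"twist":0,"fingers":1},{"dx":-125,"dy":-43,"dz":0,"twist":0,"fingers":1}])

```text
clock: 18.58
eef_pos: [0.5196, 0.2853, 0.1156]
tool_rot: [0.735, -0.678, -0.002, 0.003]
ft_force: [0.8, -0.5, -0.2]
grip_width: 0.0338
grasp_force: 59.8
```

Request:
carry_out(plan=[{"dx":0,"dy":0,"dz":25,"twist":0,"fingers":1},{"dx":0,"dy":0,"dz":45,"twist":0,"fingers":1},{"dx":0,"dy":0,"dz":55,"twist":0,"fingers":1},{"dx":0,"dy":0,"dz":55,"twist":0,"fingers":1},{"dx":0,"dy":0,"dz":55,"twist":0,"fingers":1}])

```text
clock: 19.0
eef_pos: [0.518, 0.2802, 0.0611]
tool_rot: [0.733, -0.68, -0.002, 0.004]
ft_force: [-0.4, 0.3, -0.7]
grip_width: 0.0337
grasp_force: 59.8
```

```bash
python3 - <<'E'
from h import *
st();plan((518.8,282,42.5,-85.3)); 
E
```

```text
q [ 4.960e-01  5.420e-01 -6.000e-03  1.032e+00  1.000e-03 -1.150e+00] toolz [-0.0087 -0.004  -1.    ] toolx [ 0.074 -0.997  0.003] p [518.  280.2  61.1] t 19.0
now [518.  280.2  61.1 -85.7] width 33.7 grip 59.8 t 19.0
[-1.7, -0.9, 18.6, -0.4]
 -- [518.8 282.   42.5 -85.3]
```

Request:
carry_out(plan=[{"dx":-1.7,"dy":-0.9,"dz":7,"twist":0,"fingers":1},{"dx":-1.7,"dy":-0.9,"dz":13,"twist":0,"fingers":1},{"dx":-1.7,"dy":-0.9,"dz":17,"twist":0,"fingers":1},{"dx":-1.7,"dy":-0.9,"dz":18.5,"twist":0,"fingers":1},{"dx":-1.7,"dy":-0.9,"dz":18.5,"twist":0,"fingers":1}])

```text
clock: 19.42
eef_pos: [0.519, 0.2828, 0.0428]
tool_rot: [0.733, -0.68, -0.002, 0.004]
ft_force: [-0.5, 0.7, 0.0]
grip_width: 0.0336
grasp_force: 59.8
```

Request:
carry_out(plan=[{"dx":0,"dy":0,"dz":0,"twist":0,"fingers":1},{"dx":0,"dy":0,"dz":0,"twist":0,"fingers":1},{"dx":0,"dy":0,"dz":0,"twist":0,"fingers":0},{"dx":0,"dy":0,"dz":0,"twist":0,"fingers":-0.4},{"dx":0,"dy":0,"dz":0,"twist":0,"fingers":-0.6}])

```text
clock: 19.83
eef_pos: [0.5195, 0.2831, 0.0435]
tool_rot: [0.733, -0.68, -0.001, 0.003]
ft_force: [0.2, -1.1, -0.9]
grip_width: 0.0654
grasp_force: 0.0
```

Request:
carry_out(plan=[{"dx":0,"dy":0,"dz":-20,"twist":0,"fingers":-0.6},{"dx":0,"dy":0,"dz":-45,"twist":0,"fingers":-0.6},{"dx":0,"dy":0,"dz":-70,"twist":0,"fingers":-0.6},{"dx":0,"dy":0,"dz":-80,"twist":0,"fingers":-1},{"dx":0,"dy":0,"dz":-80,"twist":0,"fingers":-1}])

```text
clock: 20.25
eef_pos: [0.5219, 0.2843, 0.1265]
tool_rot: [0.733, -0.68, -0.0, 0.0]
ft_force: [0.6, 0.6, 0.1]
grip_width: 0.085
grasp_force: 0.0
```

```bash
python3 - <<'E'
from h import *
st();plan((564.6,428.4,90,-85.3+90),tw=30,step=150); 
E
```

```text
q [ 4.980e-01  4.870e-01  8.700e-02  1.171e+00  1.000e-03 -1.148e+00] toolz [-8.e-04  4.e-04 -1.e+00] toolx [ 0.075 -0.997 -0.001] p [521.9 284.3 126.5] t 20.25
now [521.9 284.3 126.5 -85.7] width 85.0 grip 0.0 t 20.2
[-35.1, -13.3, 9.1, -22.6]
[-27.3, -25.8, 9.1, -22.6]
[-15.3, -34.3, 9.1, -22.6]
[-0.9, -37.5, 9.1, -22.6]
 -- [564.6 428.4  90.    4.7]
```

Request:
carry_out(plan=[{"dx":-35,"dy":-13,"dz":9,"twist":-22.6,"fingers":-1},{"dx":-35,"dy":-13,"dz":9,"twist":-22.6,"fingers":-1},{"dx":-35,"dy":-13,"dz":9,"twist":-22.6,"fingers":-1},{"dx":-35,"dy":-13,"dz":9,"twist":-22.6,"fingers":-1},{"dx":-35,"dy":-13,"dz":9,"twist":-22.6,"fingers":-1}])

```text
clock: 20.67
eef_pos: [0.5293, 0.3186, 0.1123]
tool_rot: [0.852, -0.524, -0.003, 0.004]
ft_force: [-0.7, -1.1, -0.2]
grip_width: 0.0857
grasp_force: 0.0
```

Request:
carry_out(plan=[{"dx":-27,"dy":-26,"dz":9,"twist":-22.6,"fingers":-1},{"dx":-27,"dy":-26,"dz":9,"twist":-22.6,"fingers":-1},{"dx":-27,"dy":-26,"dz":9,"twist":-22.6,"fingers":-1},{"dx":-27,"dy":-26,"dz":9,"twist":-22.6,"fingers":-1},{"dx":-27,"dy":-26,"dz":9,"twist":-22.6,"fingers":-1}])

```text
clock: 21.08
eef_pos: [0.5408, 0.3544, 0.1043]
tool_rot: [0.938, -0.348, -0.003, 0.003]
ft_force: [-0.3, 0.3, -1.1]
grip_width: 0.0853
grasp_force: 0.0
```

Request:
carry_out(plan=[{"dx":-15,"dy":-34,"dz":9,"twist":-22.6,"fingers":-1},{"dx":-15,"dy":-34,"dz":9,"twist":-22.6,"fingers":-1},{"dx":-15,"dy":-34,"dz":9,"twist":-22.6,"fingers":-1},{"dx":-15,"dy":-34,"dz":9,"twist":-22.6,"fingers":-1},{"dx":-15,"dy":-34,"dz":9,"twist":-22.6,"fingers":-1}])

```text
clock: 21.5
eef_pos: [0.5517, 0.3901, 0.0959]
tool_rot: [0.987, -0.158, -0.003, 0.002]
ft_force: [-0.2, -0.6, 0.3]
grip_width: 0.0853
grasp_force: 0.0
```

Request:
carry_out(plan=[{"dx":-1,"dy":-37,"dz":9,"twist":-22.6,"fingers":-1},{"dx":-1,"dy":-37,"dz":9,"twist":-22.6,"fingers":-1},{"dx":-1,"dy":-37,"dz":9,"twist":-22.6,"fingers":-1},{"dx":-1,"dy":-37,"dz":9,"twist":-22.6,"fingers":-1},{"dx":-1,"dy":-37,"dz":9,"twist":-22.6,"fingers":-1}])

```text
clock: 21.92
eef_pos: [0.5622, 0.4256, 0.087]
tool_rot: [0.999, 0.038, -0.003, 0.001]
ft_force: [0.1, -0.2, -0.7]
grip_width: 0.0855
grasp_force: 0.0
```

```bash
python3 - <<'E'
from h import *
st();plan((564.6,428.4,9,4.7)) 
E
```

```text
q [ 6.470e-01  7.410e-01  4.280e-01  1.264e+00  2.000e-03 -2.571e+00] toolz [-0.0062 -0.0025 -1.    ] toolx [ 0.997  0.077 -0.006] p [562.2 425.6  87. ] t 21.9167
now [562.2 425.6  87.    4.4] width 85.5 grip 0.0 t 21.9
[2.6, -2.6, 78.0, -0.3]
 -- [564.6 428.4   9.    4.7]
```

Request:
carry_out(plan=[{"dx":3,"dy":-2.6,"dz":30,"twist":0,"fingers":-1},{"dx":3,"dy":-2.6,"dz":55,"twist":0,"fingers":-1},{"dx":3,"dy":-2.6,"dz":72,"twist":0,"fingers":-1},{"dx":3,"dy":-2.6,"dz":78,"twist":0,"fingers":-1},{"dx":3,"dy":-2.6,"dz":78,"twist":0,"fingers":-1}])

```text
clock: 22.33
eef_pos: [0.5632, 0.4272, 0.0069]
tool_rot: [0.999, 0.039, -0.005, 0.002]
ft_force: [0.2, -0.7, -0.3]
grip_width: 0.0854
grasp_force: 0.0
```

Request:
carry_out(plan=[{"dx":0,"dy":0,"dz":0,"twist":0,"fingers":-1},{"dx":0,"dy":0,"dz":0,"twist":0,"fingers":1},{"dx":0,"dy":0,"dz":0,"twist":0,"fingers":1},{"dx":0,"dy":0,"dz":0,"twist":0,"fingers":1},{"dx":0,"dy":0,"dz":0,"twist":0,"fingers":1}])

```text
clock: 22.75
eef_pos: [0.5648, 0.429, 0.0097]
tool_rot: [0.999, 0.041, -0.003, 0.001]
ft_force: [-0.3, -0.9, -0.0]
grip_width: 0.0389
grasp_force: 0.0
```

Request:
carry_out(plan=[{"dx":0,"dy":0,"dz":0,"twist":0,"fingers":1},{"dx":0,"dy":0,"dz":0,"twist":0,"fingers":1},{"dx":0,"dy":0,"dz":0,"twist":0,"fingers":1},{"dx":0,"dy":0,"dz":0,"twist":0,"fingers":1},{"dx":0,"dy":0,"dz":0,"twist":0,"fingers":1}])

```text
clock: 23.17
eef_pos: [0.5651, 0.4292, 0.01]
tool_rot: [0.999, 0.041, -0.002, 0.001]
ft_force: [-0.9, 0.0, 5.6]
grip_width: 0.0349
grasp_force: 60.4
```

```bash
python3 - <<'E'
from h import *
from workcell import camera
st();plan((564.6,428.4,110,4.7),(595,233,110,4.7))
for n in("top","scene"):pickle.dump(camera(n),open(n+"3.pkl","wb"))
t,s=load("top3"),load("scene3")
x0=[.519,.283,.067]; a,b=proj(t,x0),proj(s,x0)
for q in (20,30):
    try:
        ka,kb=flood(t,a,q),flood(s,b,q);x,e=tri(t,cen(ka),s,cen(kb));print(np.round(x*1000,1),e*1000,np.ptp(plane(t,ka,.067),axis=0))
    except Exception as ex: print(ex)
E
```

```text
q [ 6.490e-01  8.090e-01  3.500e-01  1.116e+00  2.000e-03 -2.575e+00] toolz [-0.0047 -0.0013 -1.    ] toolx [ 0.997  0.082 -0.005] p [565.1 429.2  10. ] t 23.1667
now [565.1 429.2  10.    4.7] width 34.9 grip 60.4 t 23.2
[-0.5, 0.7, -100.0, 0.0]
 -- [564.6 428.4 110.    4.7]
[7.1, 98.6, -0.0, -0.0]
[7.1, 98.6, -0.0, -0.0]
 -- [595.  233.  110.    4.7]
[519.8 283.5  66.9] 0.566175528616863 [0.01984522 0.02022599]
[519.8 283.5  66.9] 0.5747719829731207 [0.02080157 0.02116802]
```

Request:
carry_out(plan=[{"dx":0,"dy":0,"dz":-30,"twist":0,"fingers":1},{"dx":0,"dy":0,"dz":-60,"twist":0,"fingers":1},{"dx":0,"dy":0,"dz":-85,"twist":0,"fingers":1},{"dx":0,"dy":0,"dz":-100,"twist":0,"fingers":1},{"dx":0,"dy":0,"dz":-100,"twist":0,"fingers":1}])

```text
clock: 23.68
eef_pos: [0.5669, 0.4304, 0.1133]
tool_rot: [0.999, 0.041, -0.0, -0.001]
ft_force: [0.6, -0.0, 1.1]
grip_width: 0.0353
grasp_force: 60.0
```

Request:
carry_out(plan=[{"dx":2,"dy":25,"dz":0,"twist":0,"fingers":1},{"dx":4,"dy":55,"dz":0,"twist":0,"fingers":1},{"dx":6,"dy":80,"dz":0,"twist":0,"fingers":1},{"dx":7,"dy":99,"dz":0,"twist":0,"fingers":1},{"dx":7,"dy":99,"dz":0,"twist":0,"fingers":1}])

```text
clock: 24.1
eef_pos: [0.5796, 0.3259, 0.1065]
tool_rot: [0.999, 0.039, -0.005, 0.003]
ft_force: [-0.4, 0.4, -1.3]
grip_width: 0.0347
grasp_force: 60.1
```

Request:
carry_out(plan=[{"dx":2,"dy":25,"dz":0,"twist":0,"fingers":1},{"dx":4,"dy":55,"dz":0,"twist":0,"fingers":1},{"dx":6,"dy":80,"dz":0,"twist":0,"fingers":1},{"dx":7,"dy":98,"dz":0,"twist":0,"fingers":1},{"dx":7,"dy":98,"dz":0,"twist":0,"fingers":1}])

```text
clock: 24.52
eef_pos: [0.5946, 0.2299, 0.107]
tool_rot: [0.999, 0.039, -0.005, 0.002]
ft_force: [-0.3, 0.8, -0.6]
grip_width: 0.0349
grasp_force: 60.1
```

Request:
carry_out(plan=[{"dx":0,"dy":0,"dz":25,"twist":0,"fingers":1},{"dx":0,"dy":0,"dz":40,"twist":0,"fingers":1},{"dx":0,"dy":0,"dz":45,"twist":0,"fingers":1},{"dx":0,"dy":0,"dz":45,"twist":0,"fingers":1},{"dx":0,"dy":0,"dz":45,"twist":0,"fingers":1}])

```text
clock: 24.93
eef_pos: [0.5943, 0.2342, 0.0632]
tool_rot: [0.999, 0.042, -0.004, 0.001]
ft_force: [-0.2, 0.1, -0.7]
grip_width: 0.035
grasp_force: 60.1
```

```bash
python3 - <<'E'
from h import *
st();plan((594.6,232.9,43.5,4.7)) 
E
```

```text
q [ 0.375  0.629  0.155  1.106  0.    -2.849] toolz [-0.008  -0.0031 -1.    ] toolx [ 0.997  0.083 -0.008] p [594.3 234.2  63.2] t 24.9333
now [594.3 234.2  63.2   4.8] width 35.0 grip 60.1 t 24.9
[0.2, 1.3, 19.7, 0.1]
 -- [594.6 232.9  43.5   4.7]
```

Request:
carry_out(plan=[{"dx":0.2,"dy":1.2,"dz":7,"twist":0,"fingers":1},{"dx":0.2,"dy":1.2,"dz":13,"twist":0,"fingers":1},{"dx":0.2,"dy":1.2,"dz":17,"twist":0,"fingers":1},{"dx":0.2,"dy":1.2,"dz":19.5,"twist":0,"fingers":1},{"dx":0.2,"dy":1.2,"dz":19.5,"twist":0,"fingers":1}])

```text
clock: 25.35
eef_pos: [0.5944, 0.2321, 0.0436]
tool_rot: [0.999, 0.041, -0.004, 0.001]
ft_force: [-1.1, -0.3, -0.7]
grip_width: 0.0348
grasp_force: 60.1
```

Request:
carry_out(plan=[{"dx":0,"dy":0,"dz":0,"twist":0,"fingers":1},{"dx":0,"dy":0,"dz":0,"twist":0,"fingers":1},{"dx":0,"dy":0,"dz":0,"twist":0,"fingers":0},{"dx":0,"dy":0,"dz":0,"twist":0,"fingers":-0.4},{"dx":0,"dy":0,"dz":0,"twist":0,"fingers":-0.6}])

```text
clock: 25.77
eef_pos: [0.5952, 0.2324, 0.0447]
tool_rot: [0.999, 0.041, -0.003, 0.001]
ft_force: [-0.1, 0.6, -0.8]
grip_width: 0.0655
grasp_force: 0.0
```

Request:
carry_out(plan=[{"dx":0,"dy":0,"dz":-20,"twist":0,"fingers":-0.6},{"dx":0,"dy":0,"dz":-45,"twist":0,"fingers":-0.6},{"dx":0,"dy":0,"dz":-70,"twist":0,"fingers":-0.6},{"dx":0,"dy":0,"dz":-80,"twist":0,"fingers":-1},{"dx":0,"dy":0,"dz":-80,"twist":0,"fingers":-1}])

```text
clock: 26.18
eef_pos: [0.5977, 0.2334, 0.128]
tool_rot: [0.999, 0.041, -0.0, 0.0]
ft_force: [0.1, 0.5, -0.3]
grip_width: 0.0848
grasp_force: 0.0
```

```bash
python3 - <<'E'
from h import *
st();plan((560.6,31,90,-193.5),tw=34.9) 
E
```

```text
q [ 0.372  0.578  0.243  1.236 -0.    -2.851] toolz [-1.e-04 -2.e-04 -1.e+00] toolx [ 0.997  0.082 -0.   ] p [597.7 233.4 128. ] t 26.1833
now [597.7 233.4 128.    4.7] width 84.8 grip 0.0 t 26.2
[-8.9, 33.1, 6.3, 33.0]
[10.6, 32.6, 6.3, 33.0]
[26.6, 21.6, 6.3, 33.0]
[34.1, 3.6, 6.3, 33.0]
[30.5, -15.6, 6.3, 33.0]
[17.1, -29.7, 6.3, 33.0]
 -- [ 560.6   31.    90.  -193.5]
```

Request:
carry_out(plan=[{"dx":-9,"dy":33,"dz":6,"twist":33,"fingers":-1},{"dx":-9,"dy":33,"dz":6,"twist":33,"fingers":-1},{"dx":-9,"dy":33,"dz":6,"twist":33,"fingers":-1},{"dx":-9,"dy":33,"dz":6,"twist":33,"fingers":-1},{"dx":-9,"dy":33,"dz":6,"twist":33,"fingers":-1}])

```text
clock: 26.6
eef_pos: [0.5881, 0.1982, 0.1164]
tool_rot: [0.969, -0.247, -0.004, 0.003]
ft_force: [-0.4, -0.0, -0.2]
grip_width: 0.0856
grasp_force: 0.0
```

Request:
carry_out(plan=[{"dx":11,"dy":33,"dz":6,"twist":33,"fingers":-1},{"dx":11,"dy":33,"dz":6,"twist":33,"fingers":-1},{"dx":11,"dy":33,"dz":6,"twist":33,"fingers":-1},{"dx":11,"dy":33,"dz":6,"twist":33,"fingers":-1},{"dx":11,"dy":33,"dz":6,"twist":33,"fingers":-1}])

```text
clock: 27.02
eef_pos: [0.582, 0.164, 0.1106]
tool_rot: [0.859, -0.512, -0.003, 0.004]
ft_force: [-0.4, 0.1, 0.0]
grip_width: 0.0853
grasp_force: 0.0
```

Request:
carry_out(plan=[{"dx":27,"dy":22,"dz":6,"twist":33,"fingers":-1},{"dx":27,"dy":22,"dz":6,"twist":33,"fingers":-1},{"dx":27,"dy":22,"dz":6,"twist":33,"fingers":-1},{"dx":27,"dy":22,"dz":6,"twist":33,"fingers":-1},{"dx":27,"dy":22,"dz":6,"twist":33,"fingers":-1}])

```text
clock: 27.43
eef_pos: [0.5756, 0.1297, 0.1047]
tool_rot: [-0.678, 0.735, 0.002, -0.005]
ft_force: [0.6, -0.2, 0.3]
grip_width: 0.0854
grasp_force: 0.0
```

Request:
carry_out(plan=[{"dx":34,"dy":4,"dz":6,"twist":33,"fingers":-1},{"dx":34,"dy":4,"dz":6,"twist":33,"fingers":-1},{"dx":34,"dy":4,"dz":6,"twist":33,"fingers":-1},{"dx":34,"dy":4,"dz":6,"twist":33,"fingers":-1},{"dx":34,"dy":4,"dz":6,"twist":33,"fingers":-1}])

```text
clock: 27.85
eef_pos: [0.569, 0.0962, 0.0989]
tool_rot: [-0.441, 0.897, 0.001, -0.005]
ft_force: [-0.3, 0.2, -0.0]
grip_width: 0.0854
grasp_force: 0.0
```

Request:
carry_out(plan=[{"dx":30,"dy":-16,"dz":6,"twist":33,"fingers":-1},{"dx":30,"dy":-16,"dz":6,"twist":33,"fingers":-1},{"dx":30,"dy":-16,"dz":6,"twist":33,"fingers":-1},{"dx":30,"dy":-16,"dz":6,"twist":33,"fingers":-1},{"dx":30,"dy":-16,"dz":6,"twist":33,"fingers":-1}])

```text
clock: 28.27
eef_pos: [0.5635, 0.0627, 0.0931]
tool_rot: [-0.168, 0.986, -0.001, -0.005]
ft_force: [0.2, 0.6, -0.3]
grip_width: 0.085
grasp_force: 0.0
```

Request:
carry_out(plan=[{"dx":17,"dy":-30,"dz":6,"twist":33,"fingers":-1},{"dx":17,"dy":-30,"dz":6,"twist":33,"fingers":-1},{"dx":17,"dy":-30,"dz":6,"twist":33,"fingers":-1},{"dx":17,"dy":-30,"dz":6,"twist":33,"fingers":-1},{"dx":17,"dy":-30,"dz":6,"twist":33,"fingers":-1}])

```text
clock: 28.68
eef_pos: [0.5575, 0.0287, 0.0873]
tool_rot: [0.119, 0.993, -0.002, -0.005]
ft_force: [-0.6, 0.5, -0.2]
grip_width: 0.0853
grasp_force: 0.0
```

```bash
python3 - <<'E'
from h import *
from workcell import camera
st();plan((560.6,31,5,166.5))
for n in("top","scene"):pickle.dump(camera(n),open(n+"4.pkl","wb"))
t,s=load("top4"),load("scene4")
for nm,x0 in(("black",[.519,.283,.067]),("nat",[.595,.233,.069])):
    a,b=proj(t,x0),proj(s,x0)
    for q in (20,30):
        ka,kb=flood(t,a,q),flood(s,b,q);x,e=tri(t,cen(ka),s,cen(kb));print(nm,np.round(x*1000,1),e*1000,np.ptp(plane(t,ka,.067),axis=0))
s0=load("scene0");k=flood(s0,(341,235),20);print(rect(s0,k,.018)); k=flood(load("top0"),(372,231),22);print(rect(load("top0"),k,.018))
p=proj(s,[.54,.23,.05]); A=cv2.resize(crop(s,*p,75,3),(400,400)); B=cv2.resize(crop(t,*proj(t,[.53,.2,.04]),80,3),(400,400)); cv2.imwrite("pics/sp.png",np.hstack([B,A]))
E
```

```text
q [ 0.053  0.462 -0.065  1.053 -0.002  0.291] toolz [-0.0097 -0.003  -0.9999] toolx [-0.972  0.236  0.009] p [557.5  28.7  87.3] t 28.6833
now [557.5  28.7  87.3 166.4] width 85.3 grip 0.0 t 28.7
[-2.5, 2.9, 82.3, -0.1]
 -- [560.6  31.    5.  166.5]
black [519.6 283.6  67.1] 0.624308387025317 [0.01938044 0.01976033]
black [519.7 283.5  67.1] 0.6428449860964153 [0.0207715  0.02070243]
nat [594.6 232.3  69. ] 0.3029024899472944 [0.02581489 0.02630921]
nat [594.5 232.3  69.2] 0.40033146964377403 [0.02777958 0.02914562]
[558.6  32.3  26.9  44.6 -16.5]
[560.5  31.2  28.   43.8 -13.4]
```

View pics/sp.png

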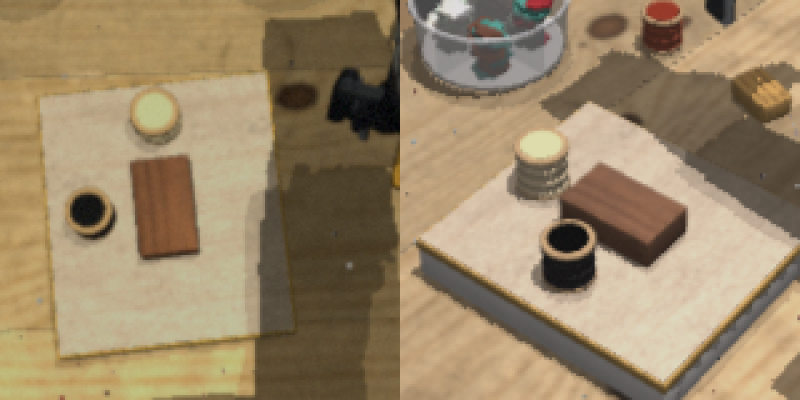

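Both spools stand upright, black left of the block and natural behind it, with visible gaps (left crop: black (90,212), natural (155,115), block (165,205)). Now the wax.

Request:
carry_out(plan=[{"dx":-3,"dy":2.5,"dz":30,"twist":0.5,"fingers":-1},{"dx":-3,"dy":2.5,"dz":55,"twist":0.5,"fingers":-1},{"dx":-3,"dy":2.5,"dz":75,"twist":0.5,"fingers":-1},{"dx":-3,"dy":2.5,"dz":82,"twist":0.5,"fingers":-1},{"dx":-3,"dy":2.5,"dz":82,"twist":0.5,"fingers":-1}])

```text
clock: 29.2
eef_pos: [0.559, 0.0305, 0.0042]
tool_rot: [0.119, 0.993, -0.002, -0.006]
ft_force: [-0.1, 0.5, -0.1]
grip_width: 0.085
grasp_force: 0.0
```

Request:
carry_out(plan=[{"dx":0,"dy":0,"dz":0,"twist":0,"fingers":-1},{"dx":0,"dy":0,"dz":0,"twist":0,"fingers":1},{"dx":0,"dy":0,"dz":0,"twist":0,"fingers":1},{"dx":0,"dy":0,"dz":0,"twist":0,"fingers":1},{"dx":0,"dy":0,"dz":0,"twist":0,"fingers":1}])

```text
clock: 29.62
eef_pos: [0.5625, 0.0307, 0.0082]
tool_rot: [0.12, 0.993, -0.002, -0.002]
ft_force: [0.4, -0.0, -0.3]
grip_width: 0.0386
grasp_force: 0.0
```

Request:
carry_out(plan=[{"dx":0,"dy":0,"dz":0,"twist":0,"fingers":1},{"dx":0,"dy":0,"dz":0,"twist":0,"fingers":1},{"dx":0,"dy":0,"dz":0,"twist":0,"fingers":1},{"dx":0,"dy":0,"dz":0,"twist":0,"fingers":1},{"dx":0,"dy":0,"dz":0,"twist":0,"fingers":1}])

```text
clock: 30.03
eef_pos: [0.5628, 0.0307, 0.0084]
tool_rot: [0.12, 0.993, -0.002, -0.002]
ft_force: [0.3, -1.0, 6.3]
grip_width: 0.0282
grasp_force: 59.3
```

```bash
python3 - <<'E'
from h import *
st();plan((560.6,31,110,166),(534.3,-176.5,110,166))
E
```

```text
q [ 0.056  0.557 -0.143  0.875 -0.003  0.296] toolz [-0.0043 -0.0028 -1.    ] toolx [-0.971  0.238  0.004] p [562.8  30.7   8.4] t 30.0333
now [562.8  30.7   8.4 166.2] width 28.2 grip 59.3 t 30.0
[2.2, -0.2, -101.6, 0.2]
 -- [560.6  31.  110.  166. ]
[-12.3, -103.8, -0.0, -0.0]
[-12.3, -103.8, -0.0, -0.0]
 -- [ 534.3 -176.5  110.   166. ]
```

Request:
carry_out(plan=[{"dx":0,"dy":0,"dz":-30,"twist":0,"fingers":1},{"dx":0,"dy":0,"dz":-60,"twist":0,"fingers":1},{"dx":0,"dy":0,"dz":-85,"twist":0,"fingers":1},{"dx":0,"dy":0,"dz":-90,"twist":0,"fingers":1},{"dx":0,"dy":0,"dz":-90,"twist":0,"fingers":1}])

```text
clock: 30.45
eef_pos: [0.5642, 0.031, 0.0996]
tool_rot: [0.12, 0.993, -0.001, -0.001]
ft_force: [0.1, 0.2, -0.4]
grip_width: 0.0282
grasp_force: 58.9
```

Request:
carry_out(plan=[{"dx":-3,"dy":-25,"dz":0,"twist":0,"fingers":1},{"dx":-6,"dy":-55,"dz":0,"twist":0,"fingers":1},{"dx":-9,"dy":-80,"dz":0,"twist":0,"fingers":1},{"dx":-12,"dy":-104,"dz":0,"twist":0,"fingers":1},{"dx":-12,"dy":-104,"dz":0,"twist":0,"fingers":1}])

```text
clock: 30.87
eef_pos: [0.5472, -0.0767, 0.0955]
tool_rot: [0.122, 0.992, -0.003, -0.005]
ft_force: [-0.9, 0.8, -0.3]
grip_width: 0.0281
grasp_force: 58.9
```

Request:
carry_out(plan=[{"dx":-3,"dy":-25,"dz":0,"twist":0,"fingers":1},{"dx":-6,"dy":-55,"dz":0,"twist":0,"fingers":1},{"dx":-9,"dy":-80,"dz":0,"twist":0,"fingers":1},{"dx":-12,"dy":-104,"dz":0,"twist":0,"fingers":1},{"dx":-12,"dy":-104,"dz":0,"twist":0,"fingers":1}])

```text
clock: 31.28
eef_pos: [0.5347, -0.18, 0.0962]
tool_rot: [0.122, 0.992, -0.002, -0.004]
ft_force: [0.0, -0.5, -0.3]
grip_width: 0.0277
grasp_force: 59.0
```

Request:
carry_out(plan=[{"dx":0,"dy":0,"dz":25,"twist":0,"fingers":1},{"dx":0,"dy":0,"dz":45,"twist":0,"fingers":1},{"dx":0,"dy":0,"dz":50,"twist":0,"fingers":1},{"dx":0,"dy":0,"dz":50,"twist":0,"fingers":1},{"dx":0,"dy":0,"dz":50,"twist":0,"fingers":1}])

```text
clock: 31.7
eef_pos: [0.5354, -0.1761, 0.0474]
tool_rot: [0.12, 0.993, -0.002, -0.004]
ft_force: [0.5, -0.2, -0.1]
grip_width: 0.0281
grasp_force: 59.0
```

```bash
python3 - <<'E'
from h import *
st();plan((536.8,-177,27,166))
E
```

```text
q [-0.315  0.512 -0.1    0.966 -0.005 -0.075] toolz [-0.0083 -0.0021 -1.    ] toolx [-0.971  0.238  0.008] p [ 535.4 -176.1   47.4] t 31.7
now [ 535.4 -176.1   47.4  166.3] width 28.1 grip 59.0 t 31.7
[-1.5, -0.5, 20.4, 0.3]
 -- [ 536.8 -177.    27.   166. ]
```

Request:
carry_out(plan=[{"dx":-1.5,"dy":-0.5,"dz":8,"twist":0.2,"fingers":1},{"dx":-1.5,"dy":-0.5,"dz":14,"twist":0.2,"fingers":1},{"dx":-1.5,"dy":-0.5,"dz":18,"twist":0.2,"fingers":1},{"dx":-1.5,"dy":-0.5,"dz":20.5,"twist":0.2,"fingers":1},{"dx":-1.5,"dy":-0.5,"dz":20.5,"twist":0.2,"fingers":1}])

```text
clock: 32.12
eef_pos: [0.5365, -0.1777, 0.0268]
tool_rot: [0.122, 0.993, -0.002, -0.004]
ft_force: [-0.5, 0.8, 0.1]
grip_width: 0.0284
grasp_force: 59.0
```

Request:
carry_out(plan=[{"dx":0,"dy":0,"dz":0,"twist":0,"fingers":1},{"dx":0,"dy":0,"dz":0,"twist":0,"fingers":1},{"dx":0,"dy":0,"dz":0,"twist":0,"fingers":0},{"dx":0,"dy":0,"dz":0,"twist":0,"fingers":-0.4},{"dx":0,"dy":0,"dz":0,"twist":0,"fingers":-0.4}])

```text
clock: 32.53
eef_pos: [0.5371, -0.178, 0.0277]
tool_rot: [0.122, 0.993, -0.002, -0.003]
ft_force: [0.8, -0.0, -0.5]
grip_width: 0.0594
grasp_force: 0.0
```

Request:
carry_out(plan=[{"dx":0,"dy":0,"dz":-20,"twist":0,"fingers":-0.4},{"dx":0,"dy":0,"dz":-45,"twist":0,"fingers":-0.4},{"dx":0,"dy":0,"dz":-70,"twist":0,"fingers":-0.4},{"dx":0,"dy":0,"dz":-80,"twist":0,"fingers":-1},{"dx":0,"dy":0,"dz":-80,"twist":0,"fingers":-1}])

```text
clock: 32.95
eef_pos: [0.5398, -0.1784, 0.1105]
tool_rot: [0.122, 0.993, -0.002, 0.0]
ft_force: [0.3, -0.5, -0.3]
grip_width: 0.0814
grasp_force: 0.0
```

```bash
python3 - <<'E'
from h import *
st();plan((668.1,24.6,95,229.6))
E
```

```text
q [-0.317  0.451 -0.016  1.102 -0.005 -0.072] toolz [-5.0e-04 -4.9e-03 -1.0e+00] toolx [-0.97   0.242 -0.001] p [ 539.8 -178.4  110.5] t 32.95
now [ 539.8 -178.4  110.5  166. ] width 81.4 grip 0.0 t 33.0
[-25.1, 76.0, 5.2, -21.2]
[-50.9, 61.8, 5.2, -21.2]
[-69.8, 39.2, 5.2, -21.2]
 -- [668.1  24.6  95.  229.6]
```

Request:
carry_out(plan=[{"dx":-25,"dy":76,"dz":0,"twist":-21.2,"fingers":-1},{"dx":-25,"dy":76,"dz":0,"twist":-21.2,"fingers":-1},{"dx":-25,"dy":76,"dz":0,"twist":-21.2,"fingers":-1},{"dx":-25,"dy":76,"dz":0,"twist":-21.2,"fingers":-1},{"dx":-25,"dy":76,"dz":0,"twist":-21.2,"fingers":-1}])

```text
clock: 33.37
eef_pos: [0.579, -0.1096, 0.1051]
tool_rot: [-0.062, 0.998, -0.001, -0.005]
ft_force: [-0.1, -0.5, -0.7]
grip_width: 0.0854
grasp_force: 0.0
```

Request:
carry_out(plan=[{"dx":-51,"dy":62,"dz":0,"twist":-21.2,"fingers":-1},{"dx":-51,"dy":62,"dz":0,"twist":-21.2,"fingers":-1},{"dx":-51,"dy":62,"dz":0,"twist":-21.2,"fingers":-1},{"dx":-51,"dy":62,"dz":0,"twist":-21.2,"fingers":-1},{"dx":-51,"dy":62,"dz":0,"twist":-21.2,"fingers":-1}])

```text
clock: 33.78
eef_pos: [0.6218, -0.043, 0.1054]
tool_rot: [-0.243, 0.97, -0.0, -0.005]
ft_force: [-0.1, 0.1, 0.4]
grip_width: 0.0856
grasp_force: 0.0
```

Request:
carry_out(plan=[{"dx":-70,"dy":39,"dz":0,"twist":-21.2,"fingers":-1},{"dx":-70,"dy":39,"dz":0,"twist":-21.2,"fingers":-1},{"dx":-70,"dy":39,"dz":0,"twist":-21.2,"fingers":-1},{"dx":-70,"dy":39,"dz":0,"twist":-21.2,"fingers":-1},{"dx":-70,"dy":39,"dz":0,"twist":-21.2,"fingers":-1}])

```text
clock: 34.2
eef_pos: [0.665, 0.0239, 0.1054]
tool_rot: [-0.416, 0.909, 0.0, -0.005]
ft_force: [-0.2, 0.4, -0.3]
grip_width: 0.0853
grasp_force: 0.0
```

Request:
carry_out(plan=[{"dx":0,"dy":0,"dz":20,"twist":0,"fingers":-1},{"dx":0,"dy":0,"dz":40,"twist":0,"fingers":-1},{"dx":0,"dy":0,"dz":40,"twist":0,"fingers":-1},{"dx":0,"dy":0,"dz":40,"twist":0,"fingers":-1},{"dx":0,"dy":0,"dz":40,"twist":0,"fingers":-1}])

```text
clock: 34.62
eef_pos: [0.6656, 0.0241, 0.0669]
tool_rot: [-0.418, 0.909, -0.0, -0.003]
ft_force: [0.0, -0.2, -0.0]
grip_width: 0.0853
grasp_force: 0.0
```

```bash
python3 - <<'E'
from h import *
from workcell import camera
st();plan((668.1,24.6,8,-130.4))
for n in("top","scene"):pickle.dump(camera(n),open(n+"5.pkl","wb"))
t,s=load("top5"),load("scene5")
x0=[.5343,-.1765,.036]; a,b=proj(t,x0),proj(s,x0)
for q in (18,24):
    ka,kb=flood(t,a,q),flood(s,b,q);x,e=tri(t,cen(ka),s,cen(kb));print(np.round(x*1000,1),e*1000,rect(t,ka,.036),rect(s,kb,.036))
A=cv2.resize(crop(s,*b,35,3),(400,400)); B=cv2.resize(crop(t,*proj(t,[.6,-.05,.04]),80,3),(400,400)); cv2.imwrite("pics/wx.png",np.hstack([B,A]))
E
```

```text
q [ 0.037  0.676  0.252  1.153 -0.003 -0.825] toolz [-0.0063 -0.003  -1.    ] toolx [-0.651 -0.759  0.006] p [665.6  24.1  66.9] t 34.6167
now [ 665.6   24.1   66.9 -130.6] width 85.3 grip 0.0 t 34.6
[-2.0, -1.5, 58.9, -0.2]
 -- [ 668.1   24.6    8.  -130.4]
[553.7 -98.3  89.8] 78.58264127570283 [679.6 -93.3 191.7 562.5   5.8] [ 534.3 -175.4   25.5   43.1  -19.9]
[556.  -97.1  91. ] 81.9527354143024 [680.3 -93.5 196.8 564.5   5.5] [ 534.8 -175.4   27.    45.4  -22.2]
```

View pics/wx.png

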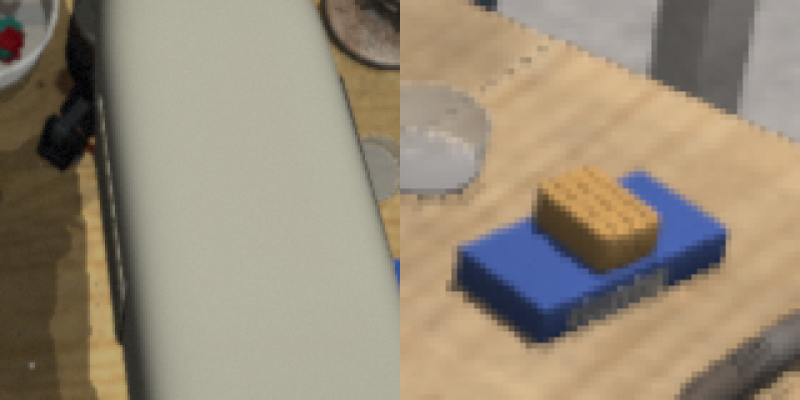

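The wax lies flat across the middle of the blue box (scene crop (598,218)). The arm hides it in the top view. Now the rust spool.

Request:
carry_out(plan=[{"dx":-2,"dy":-1.5,"dz":25,"twist":0,"fingers":-1},{"dx":-2,"dy":-1.5,"dz":45,"twist":0,"fingers":-1},{"dx":-2,"dy":-1.5,"dz":55,"twist":0,"fingers":-1},{"dx":-2,"dy":-1.5,"dz":59,"twist":0,"fingers":-1},{"dx":-2,"dy":-1.5,"dz":59,"twist":0,"fingers":-1}])

```text
clock: 35.13
eef_pos: [0.6672, 0.0258, 0.0064]
tool_rot: [-0.419, 0.908, 0.0, -0.004]
ft_force: [-0.2, -0.5, 0.2]
grip_width: 0.0852
grasp_force: 0.0
```

Request:
carry_out(plan=[{"dx":0,"dy":0,"dz":0,"twist":0,"fingers":-1},{"dx":0,"dy":0,"dz":0,"twist":0,"fingers":1},{"dx":0,"dy":0,"dz":0,"twist":0,"fingers":1},{"dx":0,"dy":0,"dz":0,"twist":0,"fingers":1},{"dx":0,"dy":0,"dz":0,"twist":0,"fingers":1}])

```text
clock: 35.55
eef_pos: [0.6682, 0.0259, 0.0077]
tool_rot: [-0.42, 0.908, -0.0, -0.003]
ft_force: [0.4, -0.4, 0.2]
grip_width: 0.0388
grasp_force: 0.0
```

Request:
carry_out(plan=[{"dx":0,"dy":0,"dz":0,"twist":0,"fingers":1},{"dx":0,"dy":0,"dz":0,"twist":0,"fingers":1},{"dx":0,"dy":0,"dz":0,"twist":0,"fingers":1},{"dx":0,"dy":0,"dz":0,"twist":0,"fingers":1},{"dx":0,"dy":0,"dz":0,"twist":0,"fingers":1}])

```text
clock: 35.97
eef_pos: [0.6684, 0.0259, 0.0078]
tool_rot: [-0.42, 0.908, -0.0, -0.003]
ft_force: [0.4, -0.5, 5.4]
grip_width: 0.0317
grasp_force: 59.6
```

Request:
carry_out(plan=[{"dx":0,"dy":0,"dz":-30,"twist":0,"fingers":1},{"dx":0,"dy":0,"dz":-65,"twist":0,"fingers":1},{"dx":0,"dy":0,"dz":-105,"twist":0,"fingers":1},{"dx":0,"dy":0,"dz":-135,"twist":0,"fingers":1},{"dx":0,"dy":0,"dz":-135,"twist":0,"fingers":1}])

```text
clock: 36.38
eef_pos: [0.6727, 0.0264, 0.15]
tool_rot: [-0.42, 0.908, -0.002, 0.002]
ft_force: [0.7, 0.6, 0.3]
grip_width: 0.0314
grasp_force: 59.4
```

```bash
python3 - <<'E'
from h import *
st();plan((523.3,227,143,-130.4),step=130)
E
```

```text
q [ 0.04   0.625  0.384  1.324 -0.003 -0.825] toolz [ 0.0061 -0.0023 -1.    ] toolx [-0.648 -0.762 -0.002] p [672.7  26.4 150. ] t 36.3833
now [ 672.7   26.4  150.  -130.4] width 31.4 grip 59.4 t 36.4
[-28.0, 121.9, 3.5, 0.0]
[-28.0, 121.9, 3.5, 0.0]
 -- [ 523.3  227.   143.  -130.4]
```

Request:
carry_out(plan=[{"dx":-7,"dy":30,"dz":0,"twist":0,"fingers":1},{"dx":-14,"dy":62,"dz":0,"twist":0,"fingers":1},{"dx":-21,"dy":95,"dz":0,"twist":0,"fingers":1},{"dx":-28,"dy":121,"dz":0,"twist":0,"fingers":1},{"dx":-28,"dy":121,"dz":0,"twist":0,"fingers":1}])

```text
clock: 36.8
eef_pos: [0.5908, 0.1298, 0.1412]
tool_rot: [-0.422, 0.907, 0.002, -0.005]
ft_force: [-0.4, -0.1, 0.1]
grip_width: 0.0316
grasp_force: 59.6
```

Request:
carry_out(plan=[{"dx":-7,"dy":30,"dz":0,"twist":0,"fingers":1},{"dx":-14,"dy":62,"dz":0,"twist":0,"fingers":1},{"dx":-21,"dy":95,"dz":0,"twist":0,"fingers":1},{"dx":-28,"dy":121,"dz":0,"twist":0,"fingers":1},{"dx":-28,"dy":121,"dz":0,"twist":0,"fingers":1}])

```text
clock: 37.22
eef_pos: [0.5175, 0.2289, 0.1416]
tool_rot: [-0.422, 0.907, 0.001, -0.005]
ft_force: [0.0, 0.4, -1.2]
grip_width: 0.0318
grasp_force: 59.7
```

Request:
carry_out(plan=[{"dx":0,"dy":0,"dz":20,"twist":0,"fingers":1},{"dx":0,"dy":0,"dz":38,"twist":0,"fingers":1},{"dx":0,"dy":0,"dz":45,"twist":0,"fingers":1},{"dx":0,"dy":0,"dz":45,"twist":0,"fingers":1},{"dx":0,"dy":0,"dz":45,"twist":0,"fingers":1}])

```text
clock: 37.63
eef_pos: [0.5203, 0.2249, 0.0969]
tool_rot: [-0.419, 0.908, 0.0, -0.004]
ft_force: [0.5, 0.5, 0.6]
grip_width: 0.0318
grasp_force: 59.7
```

```bash
python3 - <<'E'
from h import *
st();plan((524.1,228,80,-130.4),(524.1,228,65.5,-130.4))
E
```

```text
q [ 0.408  0.468 -0.028  1.084 -0.    -0.457] toolz [-0.0081 -0.0036 -1.    ] toolx [-0.649 -0.761  0.008] p [520.3 224.9  96.9] t 37.6333
now [ 520.3  224.9   96.9 -130.4] width 31.8 grip 59.7 t 37.6
[-4.8, -0.8, 16.9, -0.0]
 -- [ 524.1  228.    80.  -130.4]
[-0.0, 0.0, 14.5, -0.0]
 -- [ 524.1  228.    65.5 -130.4]
```

Request:
carry_out(plan=[{"dx":-5,"dy":-1,"dz":10,"twist":0,"fingers":1},{"dx":-5,"dy":-1,"dz":17,"twist":0,"fingers":1},{"dx":-5,"dy":-1,"dz":17,"twist":0,"fingers":1},{"dx":-5,"dy":-1,"dz":17,"twist":0,"fingers":1},{"dx":-5,"dy":-1,"dz":17,"twist":0,"fingers":1}])

```text
clock: 38.05
eef_pos: [0.5242, 0.2287, 0.0804]
tool_rot: [-0.42, 0.908, 0.0, -0.004]
ft_force: [0.5, -0.9, 0.1]
grip_width: 0.032
grasp_force: 59.7
```

```bash
python3 - <<'E'
from h import *
st();plan((524.1,228,65.5,-130.4))
E
```

```text
q [ 0.411  0.492 -0.037  1.05   0.    -0.455] toolz [-0.0068 -0.0028 -1.    ] toolx [-0.648 -0.762  0.007] p [524.2 228.7  80.4] t 38.05
now [ 524.2  228.7   80.4 -130.4] width 32.0 grip 59.7 t 38.0
[0.6, -0.3, 14.9, 0.0]
 -- [ 524.1  228.    65.5 -130.4]
```

Request:
carry_out(plan=[{"dx":0.6,"dy":0,"dz":5,"twist":0,"fingers":1},{"dx":0.6,"dy":0,"dz":10,"twist":0,"fingers":1},{"dx":0.6,"dy":0,"dz":13,"twist":0,"fingers":1},{"dx":0.6,"dy":0,"dz":15,"twist":0,"fingers":1},{"dx":0.6,"dy":0,"dz":15,"twist":0,"fingers":1}])

```text
clock: 38.47
eef_pos: [0.5234, 0.228, 0.0649]
tool_rot: [-0.42, 0.908, 0.0, -0.004]
ft_force: [-0.6, -0.2, -0.2]
grip_width: 0.0317
grasp_force: 59.6
```

Request:
carry_out(plan=[{"dx":0,"dy":0,"dz":0,"twist":0,"fingers":1},{"dx":0,"dy":0,"dz":0,"twist":0,"fingers":1},{"dx":0,"dy":0,"dz":0,"twist":0,"fingers":0.1},{"dx":0,"dy":0,"dz":0,"twist":0,"fingers":-0.15},{"dx":0,"dy":0,"dz":0,"twist":0,"fingers":-0.15}])

```text
clock: 38.88
eef_pos: [0.5238, 0.2282, 0.0654]
tool_rot: [-0.42, 0.908, 0.0, -0.004]
ft_force: [-0.3, -0.5, -0.8]
grip_width: 0.0488
grasp_force: 0.0
```

Request:
carry_out(plan=[{"dx":0,"dy":0,"dz":-10,"twist":0,"fingers":-0.15},{"dx":0,"dy":0,"dz":-25,"twist":0,"fingers":-0.15},{"dx":0,"dy":0,"dz":-45,"twist":0,"fingers":-0.15},{"dx":0,"dy":0,"dz":-70,"twist":0,"fingers":-0.15},{"dx":0,"dy":0,"dz":-95,"twist":0,"fingers":-0.15}])

```text
clock: 39.3
eef_pos: [0.524, 0.2283, 0.1617]
tool_rot: [-0.42, 0.908, 0.0, -0.004]
ft_force: [0.2, 0.8, 0.9]
grip_width: 0.0488
grasp_force: 0.0
```

```bash
python3 - <<'E'
from h import *
plan((420,0,200,-130.4),step=140)
E
```

```text
now [ 524.   228.3  161.7 -130.4] width 48.8 grip 0.0 t 39.3
[120.6, -34.4, -19.1, 0.0]
[120.6, -34.4, -19.1, 0.0]
 -- [ 420.     0.   200.  -130.4]
```

Request:
carry_out(plan=[{"dx":120,"dy":-34,"dz":-20,"twist":0,"fingers":-0.15},{"dx":120,"dy":-34,"dz":-20,"twist":0,"fingers":-0.15},{"dx":120,"dy":-34,"dz":-20,"twist":0,"fingers":-0.15},{"dx":120,"dy":-34,"dz":-20,"twist":0,"fingers":-0.15},{"dx":120,"dy":-34,"dz":-20,"twist":0,"fingers":-0.15}])

```text
clock: 39.72
eef_pos: [0.4724, 0.1135, 0.1827]
tool_rot: [-0.418, 0.908, -0.0, -0.003]
ft_force: [0.9, -0.4, 0.4]
grip_width: 0.0491
grasp_force: 0.0
```

Request:
carry_out(plan=[{"dx":120,"dy":-34,"dz":-20,"twist":0,"fingers":-0.15},{"dx":120,"dy":-34,"dz":-20,"twist":0,"fingers":-0.15},{"dx":120,"dy":-34,"dz":-20,"twist":0,"fingers":-0.15},{"dx":120,"dy":-34,"dz":-20,"twist":0,"fingers":-0.15},{"dx":120,"dy":-34,"dz":-20,"twist":0,"fingers":-0.15}])

```text
clock: 40.13
eef_pos: [0.4214, 0.0008, 0.2026]
tool_rot: [-0.418, 0.908, -0.0, -0.003]
ft_force: [1.3, -0.3, -0.5]
grip_width: 0.0491
grasp_force: 0.0
```

```bash
python3 - <<'E'
from h import *
from workcell import camera
for n in("top","scene"):pickle.dump(camera(n),open(n+"6.pkl","wb"))
t,s=load("top6"),load("scene6")
for nm,x0,q in(("rust",[.523,.227,.089],30),("black",[.5197,.2835,.067],25),("nat",[.5946,.2323,.069],25),("wax",[.534,-.176,.036],25),("box",[.546,-.21,.018],30)):
    try:
        a,b=proj(t,x0),proj(s,x0);ka,kb=flood(t,a,q),flood(s,b,q);x,e=tri(t,cen(ka),s,cen(kb));print(nm,np.round(x*1000,1),round(e*1000,1),rect(t,ka,x0[2]),rect(s,kb,x0[2]))
    except Exception as ex: print(nm,"fail")
A=cv2.resize(crop(s,*proj(s,[.54,.23,.05]),75,3),(400,400))
B=cv2.resize(crop(t,*proj(t,[.53,.2,.04]),80,3),(400,400))
C=cv2.resize(crop(t,*proj(t,[.534,-.1765,.02]),50,3),(400,300)); D=cv2.resize(crop(s,*proj(s,[.534,-.1765,.02]),45,3),(400,300))
cv2.imwrite("pics/fin.png",np.vstack([cv2.resize(np.hstack([B,A]),(800,300*4//4)),np.hstack([C,D])]))
E
```

```text
rust [523.3 227.6  88.8] 0.5 [523.6 227.7  23.7  24.   -1.8] [522.8 227.6  22.6  23.1  42.2]
black [519.6 283.6  67.1] 0.6 [519.9 283.9  20.1  20.9  88.2] [519.3 283.4  20.4  20.7 -46.2]
nat [594.5 232.3  69.2] 0.3 [594.9 232.3  27.6  28.1  89.1] [594.7 232.1  25.9  26.5 -45.5]
wax [384.3 -80.  158. ] 123.3 [ 348.6 -165.1  161.8  501.6    4.6] [ 534.9 -175.4   27.9   45.8  -20.8]
box [341.5 196.5 396.9] 481.1 [ 363.7 -258.4  246.9  613.    13.8] [ 614.7  214.   408.6 1004.6   89.5]
```

View pics/fin.png

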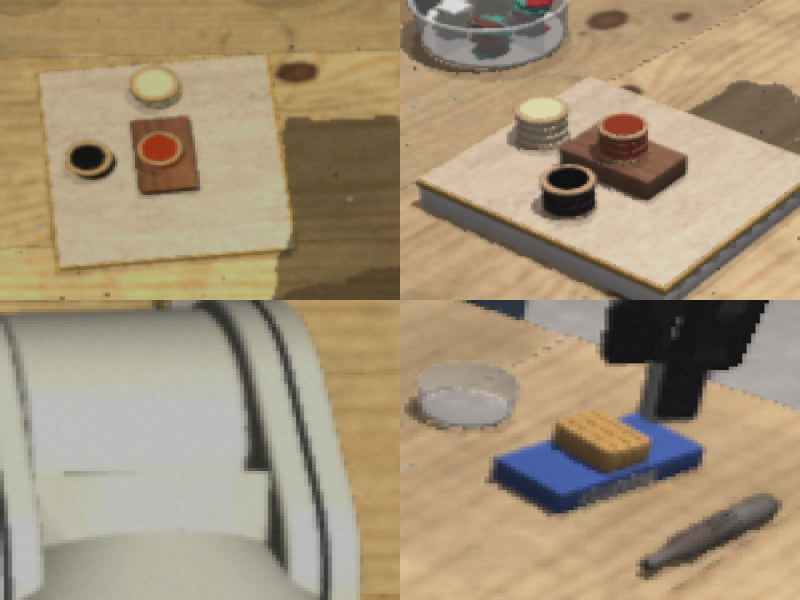

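All the pieces are in place: rust on the block's middle, black left, natural behind, and the wax on the box's middle. The dish and setter haven't moved, and the arm is clear.

```bash
python3 -c "
from workcell import job_done
print(job_done())"
```

```text
the job is handed in; nothing more can be done
None
```

The stitching kit is set out as asked and handed in at about 40 s of the 141 s; measured in the camera images, the block and spools are within about 1–2 mm of target and the wax is centred on the box.

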